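# Hand over a dish from the warming drawer

### The arm

A 7-joint arm with a two-finger parallel gripper is mounted at the origin on a cart in front of the work surface, level with it; the furniture and walls round the work are solid. World frame = base frame: x ahead of the robot, y to its left, z up, the work surface at z = 0. Lengths are in m, angles in rad, forces in N, time in s.
With the tool pointing down it reaches from about 0.35 to 0.9 m from the base axis. Payload 8.1 kg.
Tool frame: the origin (TCP) lies on the centre line of the jaws, within the pads' length; the fingertips stand ahead of it and the grasp point (between the pads) lies 3 mm ahead of it (tcp_to_tips is the z of the fingertips in the tool frame, in m); z points along the fingers, y is the direction in which the jaws open and shut (so a half turn about z gives the same grasp; the last joint's range is limited). The gripper opens to 85 mm and grips with 20 to 120 N. Pads are 22 mm wide; open, the fingers measure 114 mm over their backs; the gripper's body (76 mm by 85 mm) begins 54 mm behind the grasp point. The pads swing forward as they close: fully open they stand 13 mm farther back than shut.
Start: joints at [-1.221, 0.434, 0.025, 1.573, -0.012, 1.134, -0.075], TCP at [0.273, 0.562, 0.22] pointing down, gripper open.
Joint ranges: [-2.62, 2.62], [-0.44, 2.09], [-1.27, 1.32], [0.08, 2.57], [-1.32, 4.46], [0.12, 2], [-2.74, 2.74]. Speed limits (rad/s): [2.22, 2.22, 3.01, 3.01, 3.14, 3.14, 3.14].

### API

Orientations are given as a 3x3 rotation matrix whose columns are the frame's x, y, z axes.
In Python, from rig import * gives the robot as it stands.
- The arm moves only by the tool send_rows, never from a script. Its argument "steps" is a list of rows, each an object of numbers: "x", "y", "z": the shift along the tool's x, y, z in m; "rx", "ry", "rz": the turn, a rotation vector about the tool's x, y, z in rad. A call has 1 to 5 rows; each row shifts and turns the commanded pose from where the row before left it, along the tool's axes as they then stand; what a row does not reach is not made up. A row lasts 1/12 s, in which the tool goes at most 41.7 mm and 7.16 degrees, less where a joint would pass 70% of its speed; a pose out of reach is approached as far as the arm can. A call is refused whole if a number of a shift passes 0.0417 or a number of a turn 0.125, either way. A call with a gripper value outside its range is refused whole. "jaw" is the opening, from -1 (shut) to 1 (fully open), set as the call begins (left out, the last holds). The fingers move at their own pace and stop on an object; "squeeze" is the grip in N (left out, the last holds). Time passes only in rows, so rows that do not move let the fingers close. It gives the time, the measured TCP pose, the force and the opening at its end, in the units of the state.
- get_state(): the state, without advancing time (a new reading comes with each control period).
- snapshot(name): name is "side" or "top" or "wrist"; returns a dict with "img" (480x640x3 uint8, red, green, blue), "fovy" (degrees; the focal length in pixels is half the picture's height over the tangent of half this angle, whatever the lens; pixels are square), "cx", "cy" (the principal point, pixels), "extrinsics" (4x4, takes a point from world to camera coordinates); the wrist camera has in their place "hand_eye" (4x4, takes a point from camera to tool coordinates, whose origin is the TCP and whose axes are the flange's). Camera axes: x right, y down, z forward; pixel columns grow to the right and rows downward; lengths in m; the calibration is good to about 2 mm. A picture is of the moment at which its call begins: read the wrist's pose just before it. There is no depth.
- job_done(): hands the job in, once; it reports no verdict.
The state is a dict: "time": time; "qpos": joint angles; "joint_vel": joint speeds; "joint_efforts": joint torques, N m; "ee_pos": TCP position; "orientation": TCP orientation; "wrist_force": force on the tool from outside, world axes, zero at the start; "moment": the same for the moment, N m; "gripper_width": finger opening in m.
Only numpy, scipy, OpenCV 4.12 (cv2) and the standard library are available. Lean on these libraries where they do the work, as an engineer would, in place of code of your own. Each camera call takes 0.05 s, during which the arm holds its last target.

### The job

Pull the warming drawer open to its stop, then lift out the white two-eared dish by one ear and turn it level through a quarter turn, so that its free ear points straight to the right, to the waiter at the right-hand end of the freezer. Do it so smoothly that the rice ball stays in the middle of the dish and never rolls up to the rim, and leave everything else where it stands. Finish while still holding the dish for the waiter to take: on the right-hand side of the freezer top (right of your own centre line), level and still, lifted well clear (a good hand's breadth) above the surface, with the ball resting in the middle.

Things in the scene. Friction and masses are not known exactly. Their poses are not given: they have to be found in the camera images.
- warmer_drawer (a joint): how far the warmer's drawer is out, m: 0 shut, 0.190 at its stop; starts up to 0.015 out. Plain runners (about 2 N, no spring, stays where left). Pulled at 0.1 m/s the ball stays put, at 0.25 m/s it rolls to the rim. Its front faces roughly to the right, so the drawer comes out roughly to the right, along the drawer_handle point's own -x axis.
- drawer_handle (a point): middle of the drawer's bar handle: a round level bar 10 mm thick, 108 mm long, parallel to the front and 38 mm off it (33 mm gap behind the bar), 128 mm above the freezer top, 24 mm below the warmer's top. Axes: x points into the warmer (pulling is -x), y along the bar, z up. Moves with the drawer.
- drawer_floor (a point): centre of the drawer's inner floor, 74 mm above the freezer top; axes as drawer_handle. Inside 195 mm along x, 266 mm along y; side and back walls 32 mm high, front panel 74 mm. With the drawer at its stop this point is 91 mm in front of the warmer's front edge.
- dish_center (a point): white porcelain dish, round, 115 mm across, 28 mm high, about 0.2 kg, with two equal flat ears opposite each other (188 mm over both). The point is on its axis, 14 mm above its underside; x runs along the two ears, z up. It starts in the drawer, its ears across the drawer, roughly along the robot's fore-and-aft direction.
- ear_a (a point): grip point of the ear on the dish's +x side, 78 mm from the axis, 22.5 mm above the underside, half-way up the ear. Each ear is 28 mm wide (along the dish's y, parallel flat sides), 9 mm thick, reaching from 57 to 94 mm from the axis. Same axes as the dish.
- ear_b (a point): the same on the other ear, on the dish's -x side, 78 mm from the axis.
- ball_center (a point): centre of the brown crumbed rice ball, 38 mm across, firm, about 35 g, loose in the middle of the dish; it rolls off when the dish leans or is jerked (on the flat at about 3 degrees). Its axes mean nothing.
- right_edge (a point): the middle of the freezer top's right-hand edge, where the waiter stands; fixed at x 0.53, y -0.50, z 0; axes parallel to the robot's (x ahead, y left, z up).
- tub: bystander, to be left where it stands: white and red yoghurt tub, 72 mm across, 71 mm high; origin at the middle of its underside.
- spice: bystander, to be left where it stands: spice jar with a red cap, 47 mm across, 97 mm high; origin at the middle of its underside.
- spatula: bystander, to be left where it stands: spatula with a black handle, 297 x 52 x 16 mm, lying; origin at the middle of its underside.
- bottle: bystander, to be left where it stands: squeeze bottle with a green cap, 50 x 83 mm, 182 mm high; origin at the middle of its underside.
- spoon: bystander, to be left where it stands: steel serving spoon, 256 x 53 x 20 mm, lying; origin at the middle of its underside.
- peeler: bystander, to be left where it stands: white peeler, 170 x 25 x 18 mm, lying; origin at the middle of its underside.
- pan_tall: bystander, fixed: square steel food pan at the back, 177 x 177 mm, 150 mm high; origin at the middle of its underside. The other things along the back and right (a low pan, a 202 mm bottle, a tin) stand farther right than y -0.28 and farther back than x 0.58.
- dish: the dish: origin at the middle of its underside, axes as dish_center. Hollowed so that a ball finds its middle: floor 9 mm above the underside, flat to 9 mm from the axis, rising at 5 degrees to 26 mm and at 14 degrees to 44 mm, then a steep rim.
- warmer: the warming drawer's steel box, fixed, 240 deep, 310 wide, 152 mm high, on the left part of the freezer top: origin at the middle of its underside, x into it from the front, z up. On its top, fixed, at least 90 mm behind the handle: a flat steel pan lid (15 mm high) and, toward the back, a timer (44 mm high).
- rice_ball: the rice ball's  its origin lies on its skin and turns with it; use ball_center.

How it is judged:
On the way, in this order (a step that is already met when the one before it is completed fails the run):
1. the drawer is out to its stop, the dish still standing in it (value of joint warmer_drawer above 0.18 m and height (world z) of dish_center below 0.1 m), for 0.2 s.
2. the dish is lifted clear of the drawer, level, with the ball in its middle (height (world z) of dish_center above 0.14 m and angle between dish_center's own z axis and vertical below 0.15 rad and horizontal distance between ball_center and dish_center below 0.02 m and contact force between the fingers and dish above 1 N), for 0.2 s.
At the end, for the whole second after the job is handed in: Held by the ear on its left; free ear straight right within 0.2 rad; tilt under 0.1 rad; dish centre at y < 0, over 100 mm up, off the warmer, below 0.03 m/s; ball below 0.04 m/s, within 15 mm of the dish's axis (contact force between the fingers and dish above 1 N and contact force between dish and warmer below 0.1 N and height (world z) of dish_center above 0.1 m and world y of dish_center below 0 m and angle between dish_center's own z axis and vertical below 0.1 rad and angle between the x axis of dish_center and the y axis of right_edge, either way round below 0.2 rad and ((distance between the grasp point and ear_a below 0.045 m and x of right_edge in the frame of dish_center below 0 m) or (distance between the grasp point and ear_b below 0.045 m and x of right_edge in the frame of dish_center above 0 m)) and horizontal distance between ball_center and dish_center below 0.015 m and distance between ball_center and dish_center below 0.03 m and linear speed of dish below 0.03 m/s and linear speed of rice_ball below 0.04 m/s); the arm keeps its last pose, push and grip.
It fails at once if the ball rolls up to the rim (its centre more than 32 mm from the dish's axis) (horizontal distance between ball_center and dish_center above 0.032 m).
It fails at once if the dish is tipped (its axis more than 0.26 rad, 15 degrees, from vertical) (angle between dish_center's own z axis and vertical above 0.26 rad).
It fails at once if a bystander is knocked about (moved more than 30 mm) (distance of any of tub, spice, spatula, bottle, spoon, peeler from where it was at the start of the episode above 0.03 m).
It also fails if it takes over 58 s, if anything falls off the work surface, if the arm or the gripper's body presses on something with over 40 N, if the wrist force passes 120 N, or if a joint passes its speed limit or range.

## Working session

There is one attempt and no reset: what is moved stays moved. The work goes in short steps, Python scripts to look and compute and a tool call to move; the robot and the scene stay as the last step left them, time stands still between calls to the robot, and variables do not carry over. Pictures are saved under pics/ and viewed, and the job is handed in when it is done.

Besides the shell and the picture viewer there is one more tool, called after "Call:" as name([rows], argument=value, ...), one row to a line, values as JSON. send_rows: Moves the arm, as the interface text tells. Its arguments: {"type":"object","properties":{"steps":{"type":"array"},"jaw":{"type":"number"},"squeeze":{"type":"number"}},"required":["steps"]}

```bash
ls; mkdir -p pics; python3 - <<'E'
from rig import *
import cv2,json,numpy as np
s=get_state()
for k,v in s.items(): print(k,np.round(v,4).tolist())
for n in ["side","top","wrist"]:
    d=snapshot(n)
    cv2.imwrite(f"pics/{n}0.png",d["img"][:,:,::-1])
    print(n,{k:np.round(v,4).tolist() for k,v in d.items() if k!="img"})
try: print(tcp_to_tips)
except Exception as e: print(e)
E
```

```text
pics
time 0.0
qpos [-1.2206, 0.4352, 0.025, 1.5741, -0.0116, 1.134, -0.0751]
joint_vel [-0.0002, 0.001, 0.0018, 0.0018, -0.0001, 0.0006, -0.0006]
joint_efforts [0.0, -67.0454, 1.025, -31.6218, 0.0155, 0.0123, -0.0]
ee_pos [0.2732, 0.5615, 0.2193]
orientation [[-0.8992, 0.4375, -0.0006], [0.4375, 0.8992, -0.0014], [-0.0001, -0.0015, -1.0]]
wrist_force [-0.0412, 0.3074, -0.01]
moment [-0.0083, -0.0033, 0.0073]
gripper_width 0.0852
side {'fovy': 48.7153, 'cx': 312.253, 'cy': 241.1371, 'extrinsics': [[-0.0899, -0.9959, 0.0062, 0.0144], [-0.8364, 0.0721, -0.5433, 0.527], [0.5407, -0.054, -0.8395, 1.3006], [0.0, 0.0, 0.0, 1.0]]}
top {'fovy': 49.9305, 'cx': 317.033, 'cy': 232.6814, 'extrinsics': [[0.0224, -0.9997, 0.0114, -0.043], [-0.987, -0.0239, -0.1586, 0.555], [0.1589, -0.0076, -0.9873, 1.5925], [0.0, 0.0, 0.0, 1.0]]}
wrist {'fovy': 60.8633, 'cx': 317.6412, 'cy': 236.8955, 'hand_eye': [[0.001, -0.9604, -0.2787, 0.0714], [1.0, 0.001, 0.0003, 0.0], [0.0, -0.2787, 0.9604, -0.1539], [0.0, 0.0, 0.0, 1.0]]}
0.022
```

View pics/side0.png

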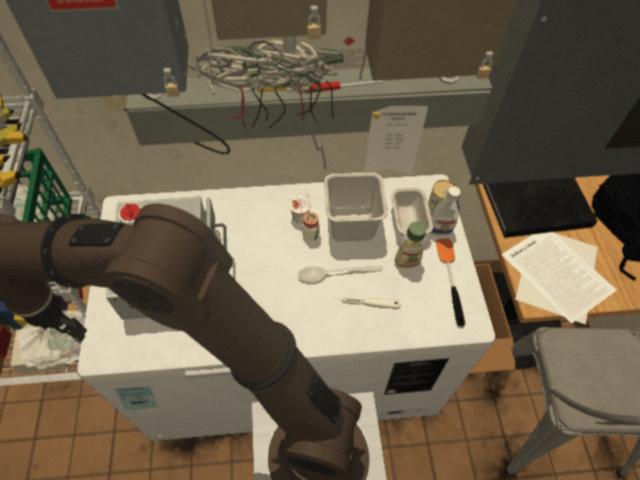

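View pics/top0.png

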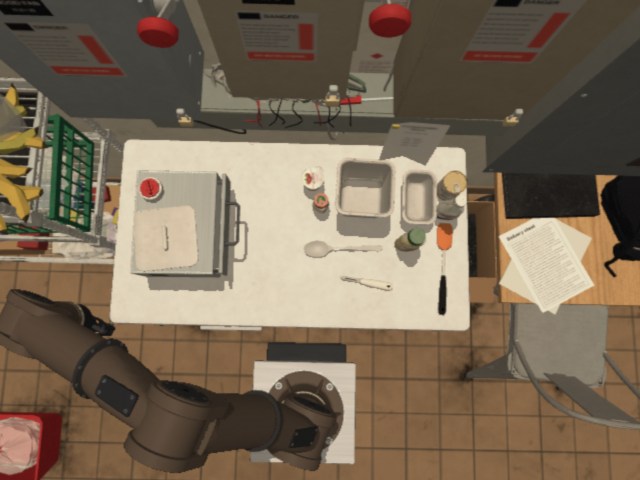

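View pics/wrist0.png

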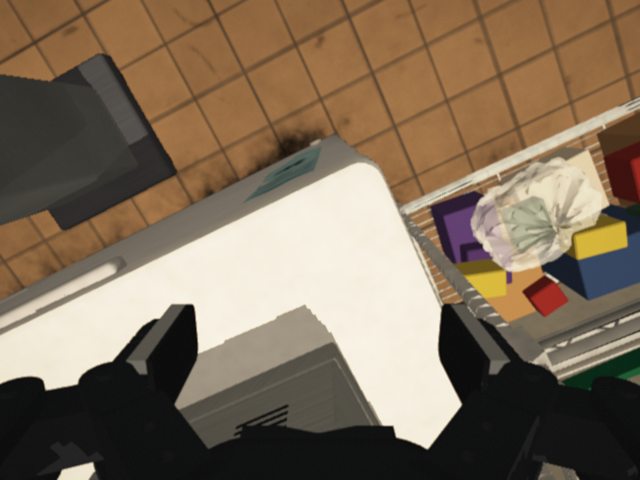

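```bash
cat > h.py <<'E'
from rig import *
import numpy as np, cv2
def K(d):
    f=240/np.tan(np.radians(d["fovy"])/2); return f,d["cx"],d["cy"]
def ray(d,u,v,T=None):
    f,cx,cy=K(d); r=np.array([(u-cx)/f,(v-cy)/f,1.])
    if "extrinsics" in d:
        E=np.array(d["extrinsics"]); R=E[:3,:3]; return -R.T@E[:3,3], R.T@r
    H=np.array(d["hand_eye"]); p,Ro=T
    return p+Ro@H[:3,3], Ro@(H[:3,:3]@r)
def onz(d,u,v,z,T=None):
    o,r=ray(d,u,v,T); return o+r*(z-o[2])/r[2]
def proj(d,P,T=None):
    f,cx,cy=K(d)
    if "extrinsics" in d: c=(np.array(d["extrinsics"])@np.r_[P,1])[:3]
    else:
        H=np.array(d["hand_eye"]);p,Ro=T; c=H[:3,:3].T@(Ro.T@(np.array(P)-p)-H[:3,3])
    return c[0]/c[2]*f+cx,c[1]/c[2]*f+cy
def crop(d,name,x0,y0,x1,y1,s):
    im=d["img"][y0:y1,x0:x1,::-1]; cv2.imwrite("pics/"+name,cv2.resize(im,None,fx=s,fy=s,interpolation=cv2.INTER_CUBIC))
def TT():
    s=get_state(); return np.array(s["ee_pos"]),np.array(s["orientation"])
E
python3 - <<'E'
from h import *
crop(snapshot("top"),"top_c.png",120,150,260,290,5)
E
```

```text
(no output)
```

View pics/top_c.png

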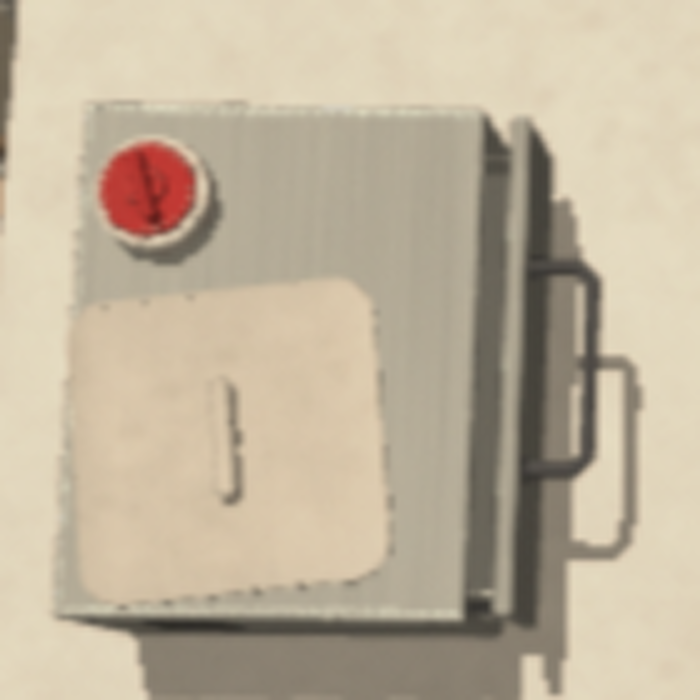

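```bash
python3 - <<'E'
from h import *
d=snapshot("top")
g=lambda u,v,z:onz(d,120+u/5,150+v/5,z)
a=g(593,268,.128);b=g(588,470,.128);print(a,b,np.linalg.norm(a-b),(a+b)/2)
P=[g(482,108,.152),g(465,620,.152),g(58,615,.152),g(90,102,.152)]
for p in P: print(p)
for i in range(4): print(np.linalg.norm(P[i]-P[(i+1)%4]))
f=P[0]-P[1]; print(np.degrees(np.arctan2(-f[0],f[1])), np.arctan2(f[1],f[0]))
h=a-b; print(np.arctan2(h[1],h[0]))
# bystanders coarse
for n,u,v,z in [("tub",313,180,.07),("spice",321,202,.097),("spoonL",305,249,.01),("spoonR",382,249,.01),("peelL",341,277,.01),("peelR",392,288,.01),("bottle",416,236,.18),("panfl",337,213,.15),("panbl",340,162,.15)]: print(n,onz(d,u,v,z).round(3))
E
```

```text
[0.62600595 0.21050609 0.128     ] [0.50233395 0.20774236 0.128     ] 0.12370288024777533 [0.56416995 0.20912423 0.128     ]
[0.71770289 0.27832387 0.152     ]
[0.40903887 0.2717677  0.152     ]
[0.4064283  0.50867925 0.152     ]
[0.71538786 0.51397845 0.152     ]
0.30873364190641267
0.2369259302454609
0.3090050052798135
0.23566595260787865
-88.78319435776473 0.02123726481384975
0.022343522273311853
tub [ 0.721 -0.013  0.07 ]
spice [ 0.644 -0.04   0.097]
spoonL [0.507 0.007 0.01 ]
spoonR [ 0.513 -0.241  0.01 ]
peelL [ 0.42 -0.11  0.01]
peelR [ 0.388 -0.274  0.01 ]
bottle [ 0.531 -0.317  0.18 ]
panfl [ 0.6   -0.088  0.15 ]
panbl [ 0.758 -0.094  0.15 ]
```

Call:
send_rows([
  {"z": -0.015, "rz": -0.118},
  {"z": -0.015, "rz": -0.118},
  {"z": -0.015, "rz": -0.119},
  {"z": -0.015, "rz": -0.119},
  {},
], jaw=-0.35, squeeze=30)

```text
validation failed for argument at $.st...
```

Call:
send_rows([
  {"x": 0, "y": 0, "z": -0.015, "rx": 0, "ry": 0, "rz": -0.118},
  {"x": 0, "y": 0, "z": -0.015, "rx": 0, "ry": 0, "rz": -0.118},
  {"x": 0, "y": 0, "z": -0.015, "rx": 0, "ry": 0, "rz": -0.119},
  {"x": 0, "y": 0, "z": -0.015, "rx": 0, "ry": 0, "rz": -0.119},
  {"x": 0, "y": 0, "z": 0, "rx": 0, "ry": 0, "rz": 0},
], jaw=-0.35, squeeze=30)

```text
time: 0.67
ee_pos: [0.2741, 0.5632, 0.2832]
orientation: [[-1.0, -0.027, 0.002], [-0.027, 1.0, 0.004], [-0.002, 0.004, -1.0]]
wrist_force: [0.4, 0.6, 1.0]
gripper_width: 0.0279
```

Call:
send_rows([
  {"x": -0.01, "y": -0.013, "z": 0},
  {"x": -0.02, "y": -0.026, "z": 0},
  {"x": -0.025, "y": -0.033, "z": 0},
  {"x": -0.025, "y": -0.033, "z": 0},
  {"x": -0.025, "y": -0.033, "z": 0},
])

```text
validation failed for argument at $.st...
```

Call:
send_rows([
  {"x": -0.025, "y": -0.033, "z": 0},
  {"x": -0.025, "y": -0.033, "z": 0},
  {"x": -0.025, "y": -0.033, "z": 0},
  {"x": -0.025, "y": -0.033, "z": 0},
  {"x": -0.025, "y": -0.033, "z": 0},
])

```text
validation failed for argument at $.st...
```

Call:
send_rows([
  {"x": -0.025, "y": -0.033, "z": 0},
  {"x": -0.015, "y": -0.018, "z": 0},
  {"x": -0.01, "y": -0.008, "z": 0},
  {"x": 0, "y": 0, "z": 0},
  {"x": 0, "y": 0, "z": 0},
])

```text
validation failed for argument at $.st...
```

```bash
python3 - <<'E'
from h import *
p,R=TT(); d=snapshot("wrist"); print(p,R.round(4),get_state()["qpos"])
cv2.imwrite("pics/w1.png",d["img"][:,:,::-1])
print(proj(d,[.564,.209,.128],(p,R)))
E
```

```text
[0.27405911 0.5632239  0.28318883] [[-0.9996 -0.0272  0.0017]
 [-0.0272  0.9996  0.0043]
 [-0.0018  0.0043 -1.    ]] [-1.1529049   0.39792992 -0.07351178  1.47584847  0.0297123   1.26601107
  0.36140764]
(np.float64(-59.28916727361377), np.float64(497.31136054932665))
```

View pics/w1.png

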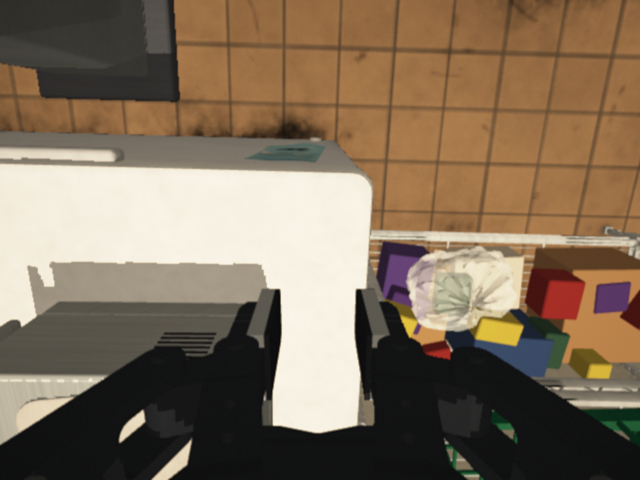

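The picture shows the warmer left of the hand, and nothing moved because all six keys are required in each row. I'll resend the moves.

Call:
send_rows([
  {"x": -0.01, "y": -0.013, "z": 0, "rx": 0, "ry": 0, "rz": 0},
  {"x": -0.02, "y": -0.026, "z": 0, "rx": 0, "ry": 0, "rz": 0},
  {"x": -0.025, "y": -0.033, "z": 0, "rx": 0, "ry": 0, "rz": 0},
  {"x": -0.025, "y": -0.033, "z": 0, "rx": 0, "ry": 0, "rz": 0},
  {"x": -0.025, "y": -0.033, "z": 0, "rx": 0, "ry": 0, "rz": 0},
])

```text
time: 1.13
ee_pos: [0.3821, 0.4236, 0.2788]
orientation: [[-1.0, -0.018, -0.001], [-0.018, 1.0, -0.002], [0.001, -0.002, -1.0]]
wrist_force: [1.3, 1.7, -0.3]
gripper_width: 0.0276
```

Call:
send_rows([
  {"x": -0.025, "y": -0.033, "z": 0, "rx": 0, "ry": 0, "rz": 0},
  {"x": -0.025, "y": -0.033, "z": 0, "rx": 0, "ry": 0, "rz": 0},
  {"x": -0.025, "y": -0.033, "z": 0, "rx": 0, "ry": 0, "rz": 0},
  {"x": -0.025, "y": -0.033, "z": 0, "rx": 0, "ry": 0, "rz": 0},
  {"x": -0.025, "y": -0.033, "z": 0, "rx": 0, "ry": 0, "rz": 0},
])

```text
time: 1.55
ee_pos: [0.5104, 0.261, 0.2791]
orientation: [[-1.0, -0.017, -0.001], [-0.017, 1.0, -0.001], [0.001, -0.001, -1.0]]
wrist_force: [0.2, 0.9, 0.7]
gripper_width: 0.0279
```

Call:
send_rows([
  {"x": -0.025, "y": -0.033, "z": 0, "rx": 0, "ry": 0, "rz": 0},
  {"x": -0.015, "y": -0.018, "z": 0, "rx": 0, "ry": 0, "rz": 0},
  {"x": -0.01, "y": -0.008, "z": 0, "rx": 0, "ry": 0, "rz": 0},
  {"x": 0, "y": 0, "z": 0, "rx": 0, "ry": 0, "rz": 0},
  {"x": 0, "y": 0, "z": 0, "rx": 0, "ry": 0, "rz": 0},
])

```text
time: 1.97
ee_pos: [0.5605, 0.206, 0.2791]
orientation: [[-1.0, -0.019, -0.002], [-0.019, 1.0, -0.0], [0.002, -0.0, -1.0]]
wrist_force: [-0.1, 1.5, -0.1]
gripper_width: 0.0277
```

```bash
python3 - <<'E'
from h import *
p,R=TT(); d=snapshot("wrist"); print(p,R.round(4),get_state()["qpos"])
cv2.imwrite("pics/w2.png",d["img"][:,:,::-1])
print(proj(d,[.564,.209,.128],(p,R)))
E
```

```text
[0.56051629 0.20600458 0.27913278] [[-9.998e-01 -1.880e-02 -1.600e-03]
 [-1.880e-02  9.998e-01 -2.000e-04]
 [ 1.600e-03 -1.000e-04 -1.000e+00]] [-0.51518981  0.34727896  0.10007308  1.56031849 -0.03705813  1.23716491
  1.18314441]
(np.float64(321.0258112157211), np.float64(220.06001160303725))
```

View pics/w2.png

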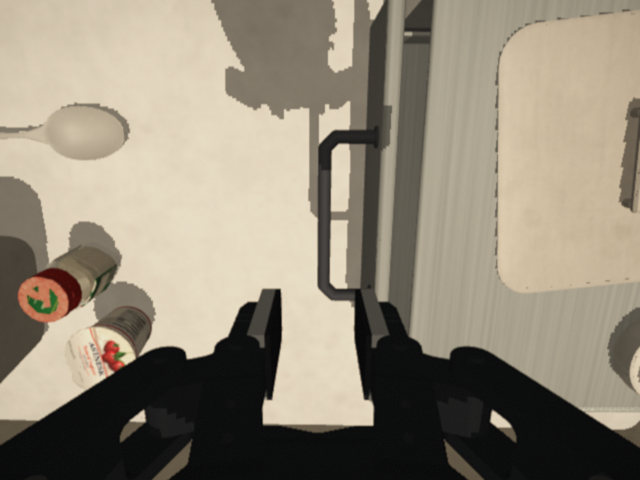

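```bash
python3 - <<'E'
from h import *
T=TT(); d=snapshot("wrist")
g=cv2.cvtColor(d["img"],cv2.COLOR_RGB2GRAY)
pts=[]
for r in range(160,281,10):
    row=g[r,310:345].astype(int); c=np.where(row<90)[0]; 
    if len(c): pts.append(onz(d,310+(c[0]+c[-1])/2+.0,r,.128,T)); print(r,310+c[0],310+c[-1],pts[-1].round(4))
e1=onz(d,324,132,.128,T);e2=onz(d,324,298,.128,T);print(e1,e2,(e1+e2)/2)
P=np.array(pts);print(np.polyfit(P[:,0],P[:,1],1))
E
```

```text
160 316 328 [0.5179 0.2099 0.128 ]
170 316 328 [0.5252 0.2101 0.128 ]
180 316 328 [0.5326 0.2103 0.128 ]
190 316 328 [0.5402 0.2105 0.128 ]
200 316 328 [0.5478 0.2106 0.128 ]
210 316 327 [0.5555 0.2105 0.128 ]
220 317 328 [0.5634 0.2114 0.128 ]
230 317 327 [0.5713 0.2112 0.128 ]
240 317 327 [0.5794 0.2114 0.128 ]
250 317 327 [0.5876 0.2116 0.128 ]
260 317 327 [0.5959 0.2119 0.128 ]
270 316 327 [0.6043 0.2117 0.128 ]
280 316 326 [0.6129 0.2115 0.128 ]
[0.49781488 0.21083271 0.128     ] [0.62854694 0.21430738 0.128     ] [0.56318091 0.21257004 0.128     ]
[0.02065065 0.19931445]
```

Call:
send_rows([
  {"x": -0.003, "y": 0.005, "z": 0.015, "rx": 0, "ry": 0, "rz": 0},
  {"x": 0, "y": 0, "z": 0.025, "rx": 0, "ry": 0, "rz": 0},
  {"x": 0, "y": 0, "z": 0.03, "rx": 0, "ry": 0, "rz": 0},
  {"x": 0, "y": 0, "z": 0.025, "rx": 0, "ry": 0, "rz": 0},
  {"x": 0, "y": 0, "z": 0.02, "rx": 0, "ry": 0, "rz": 0},
])

```text
time: 2.48
ee_pos: [0.5618, 0.2129, 0.1631]
orientation: [[-1.0, -0.024, -0.002], [-0.024, 1.0, 0.0], [0.002, 0.0, -1.0]]
wrist_force: [-0.1, 0.3, 0.5]
gripper_width: 0.0275
```

Call:
send_rows([
  {"x": 0, "y": 0, "z": 0.017, "rx": 0, "ry": 0, "rz": 0},
  {"x": 0, "y": 0, "z": 0.01, "rx": 0, "ry": 0, "rz": 0},
  {"x": 0, "y": 0, "z": 0.005, "rx": 0, "ry": 0, "rz": 0},
  {"x": 0, "y": 0, "z": 0, "rx": 0, "ry": 0, "rz": 0},
  {"x": 0, "y": 0, "z": 0, "rx": 0, "ry": 0, "rz": 0},
])

```text
time: 2.9
ee_pos: [0.5641, 0.2118, 0.1339]
orientation: [[-1.0, -0.022, 0.001], [-0.022, 1.0, 0.001], [-0.001, 0.001, -1.0]]
wrist_force: [-0.5, -0.3, 0.4]
gripper_width: 0.0279
```

```bash
python3 - <<'E'
from h import *
p,R=TT(); d=snapshot("wrist"); print(p,R.round(4))
cv2.imwrite("pics/w3.png",d["img"][:,:,::-1])
E
```

```text
[0.56406212 0.21182647 0.1338594 ] [[-9.998e-01 -2.180e-02  8.000e-04]
 [-2.180e-02  9.998e-01  6.000e-04]
 [-8.000e-04  6.000e-04 -1.000e+00]]
```

View pics/w3.png

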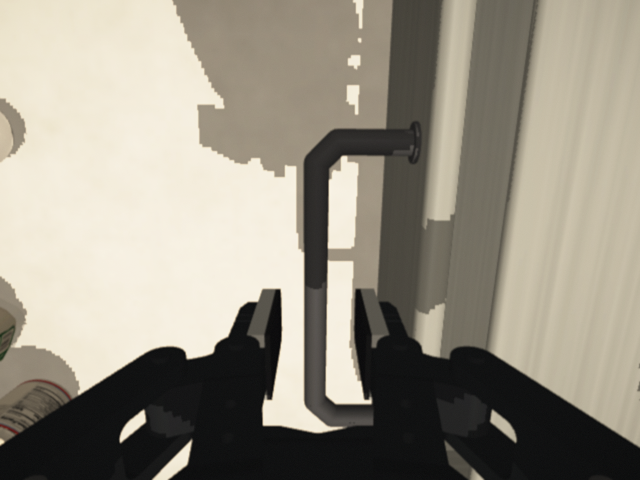

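The bar (col ~316) stands between the pads (280 to 355), centred. I'll close on it and let it settle.

Call:
send_rows([
  {"x": 0, "y": 0, "z": 0, "rx": 0, "ry": 0, "rz": 0},
  {"x": 0, "y": 0, "z": 0, "rx": 0, "ry": 0, "rz": 0},
  {"x": 0, "y": 0, "z": 0, "rx": 0, "ry": 0, "rz": 0},
  {"x": 0, "y": 0, "z": 0, "rx": 0, "ry": 0, "rz": 0},
], jaw=-1, squeeze=40)

```text
time: 3.28
ee_pos: [0.5641, 0.2111, 0.1335]
orientation: [[-1.0, -0.021, 0.001], [-0.021, 1.0, 0.0], [-0.001, 0.0, -1.0]]
wrist_force: [0.5, -0.7, 0.2]
gripper_width: 0.0001
```

```bash
python3 - <<'E'
from h import *
p,R=TT(); d=snapshot("wrist"); print(p,get_state()["gripper_width"])
cv2.imwrite("pics/w4.png",d["img"][:,:,::-1])
crop(snapshot("side"),"s4.png",80,160,320,340,3)
E
```

```text
[0.56414474 0.21109154 0.13353086] -4.485709053597904e-05
```

View pics/w4.png

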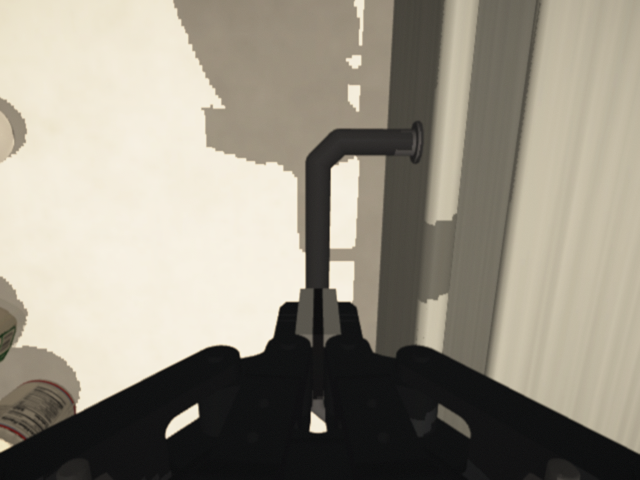

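View pics/s4.png

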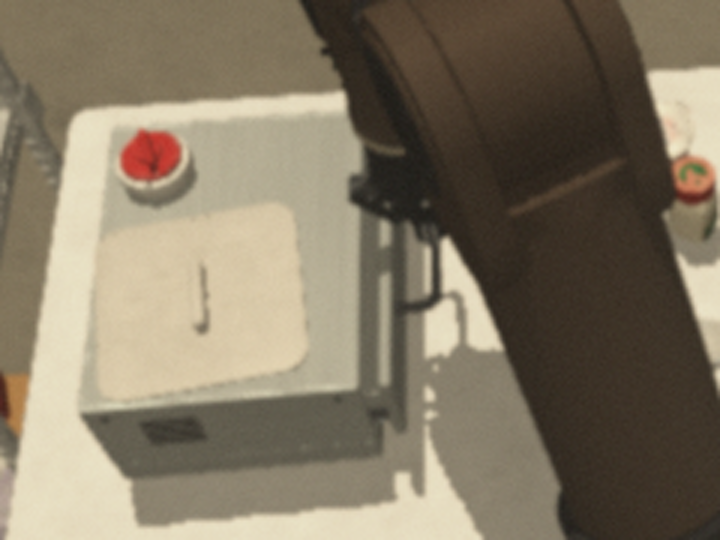

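```bash
python3 - <<'E'
from h import *
d=snapshot("wrist")
T2=(np.array([.56051629,.20600458,.27913278]),np.array([[-.9998,-.0188,-.0016],[-.0188,.9998,-.0002],[.0016,-.0001,-1]]))
T3=(np.array([.56406,.21183,.13386]),np.array([[-.9998,-.0218,.0008],[-.0218,.9998,.0006],[-.0008,.0006,-1]]))
for z in (.09,.1,.11,.12,.128,.135):
    a,b=onz(d,324,130,z,T2),onz(d,324,300,z,T2); c,e=onz(d,316,130,z,T3),onz(d,316,425,z,T3)
    print(z,a[:2].round(4),b[:2].round(4),'|',c[:2].round(4),e[:2].round(4),(b-a)[0].round(4),(e-c)[0].round(4))
print(proj(d,[.564,.211,.128],T3),proj(d,[.564,.211,.1115],T3))
for n in(2,3,4):
    im=cv2.imread(f"pics/w{n}.png"); 
im=cv2.imread("pics/w4.png")[270:440,230:410]; cv2.imwrite("pics/w4z.png",cv2.resize(np.clip(im.astype(float)*2,0,255).astype(np.uint8),None,fx=3.5,fy=3.5))
E
```

```text
0.09 [0.498  0.2102] [0.6484 0.2139] | [0.4981 0.21  ] [0.6643 0.2136] 0.1505 0.1661
0.1 [0.4977 0.2101] [0.6438 0.2136] | [0.4978 0.21  ] [0.6556 0.2134] 0.1461 0.1577
0.11 [0.4975 0.2099] [0.6392 0.2134] | [0.4976 0.21  ] [0.6469 0.2133] 0.1417 0.1493
0.12 [0.4972 0.2098] [0.6345 0.2131] | [0.4973 0.2101] [0.6382 0.2131] 0.1373 0.1409
0.128 [0.497  0.2097] [0.6308 0.2129] | [0.4971 0.2101] [0.6313 0.213 ] 0.1338 0.1342
0.135 [0.4968 0.2096] [0.6276 0.2127] | [0.4969 0.2101] [0.6252 0.2129] 0.1308 0.1283
(np.float64(314.69870177291403), np.float64(293.0470656194261)) (np.float64(314.941227360879), np.float64(278.38619040859703))
```

View pics/w4z.png

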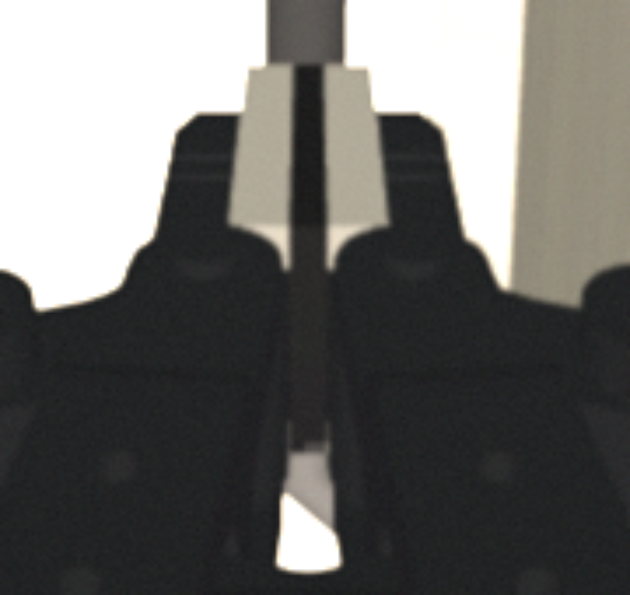

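Call:
send_rows([
  {"x": 0, "y": -0.001, "z": 0, "rx": 0, "ry": 0, "rz": 0},
  {"x": 0, "y": -0.002, "z": 0, "rx": 0, "ry": 0, "rz": 0},
  {"x": 0, "y": -0.003, "z": 0, "rx": 0, "ry": 0, "rz": 0},
  {"x": 0, "y": -0.003, "z": 0, "rx": 0, "ry": 0, "rz": 0},
  {"x": 0, "y": -0.001, "z": 0, "rx": 0, "ry": 0, "rz": 0},
])

```text
time: 3.85
ee_pos: [0.5642, 0.2001, 0.1331]
orientation: [[-1.0, -0.02, -0.0], [-0.02, 1.0, -0.0], [0.0, -0.0, -1.0]]
wrist_force: [-0.7, 0.2, -0.2]
gripper_width: 0.0001
```

```bash
python3 - <<'E'
from h import *
p,R=TT(); d=snapshot("wrist"); s=get_state();print(p,s["gripper_width"],s["wrist_force"])
cv2.imwrite("pics/w5.png",d["img"][:,:,::-1])
E
```

```text
[0.56422635 0.2001243  0.13311423] 6.912005860681977e-05 [0.47754172 0.24067289 0.35491001]
```

View pics/w5.png

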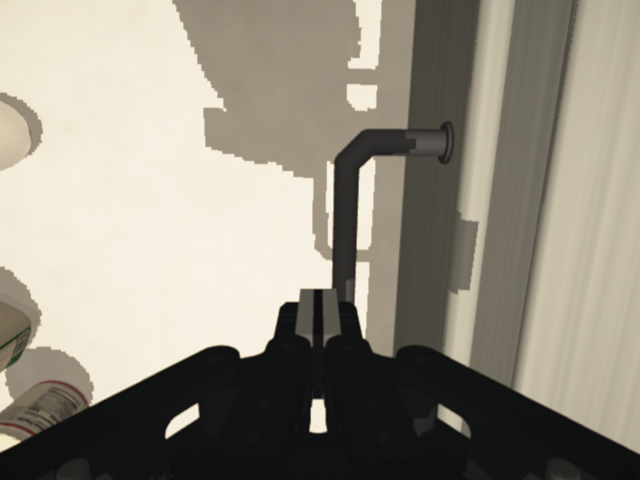

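```bash
python3 - <<'E'
from h import *
d=snapshot("wrist"); T=(np.zeros(3),np.eye(3))
for x in(0,.011):
  for z in (-.04,-.03,-.02,-.01,0,.01,.022): print(x,z,[np.round(proj(d,[x,y,z],T)) for y in (.0,.007,.014)])
print(onz.__name__, np.array(d["hand_eye"]).round(4))
E
```

```text
0 -0.04 [array([316., 353.]), array([338., 353.]), array([361., 353.])]
0 -0.03 [array([316., 337.]), array([337., 337.]), array([358., 337.])]
0 -0.02 [array([316., 322.]), array([336., 322.]), array([355., 323.])]
0 -0.01 [array([317., 310.]), array([335., 310.]), array([353., 310.])]
0 0 [array([317., 299.]), array([334., 299.]), array([351., 299.])]
0 0.01 [array([317., 289.]), array([333., 289.]), array([349., 289.])]
0 0.022 [array([317., 279.]), array([332., 279.]), array([347., 279.])]
0.011 -0.04 [array([316., 321.]), array([339., 321.]), array([362., 321.])]
0.011 -0.03 [array([316., 307.]), array([337., 307.]), array([358., 307.])]
0.011 -0.02 [array([316., 295.]), array([336., 295.]), array([356., 295.])]
0.011 -0.01 [array([317., 284.]), array([335., 284.]), array([353., 284.])]
0.011 0 [array([317., 274.]), array([334., 274.]), array([351., 274.])]
0.011 0.01 [array([317., 265.]), array([333., 265.]), array([350., 265.])]
0.011 0.022 [array([317., 256.]), array([332., 256.]), array([348., 256.])]
onz [[ 1.000e-03 -9.604e-01 -2.786e-01  7.120e-02]
 [ 1.000e+00  1.100e-03 -2.000e-04  4.000e-04]
 [ 5.000e-04 -2.786e-01  9.604e-01 -1.539e-01]
 [ 0.000e+00  0.000e+00  0.000e+00  1.000e+00]]
```

Call:
send_rows([
  {"x": 0, "y": 0, "z": -0.015, "rx": 0, "ry": 0, "rz": 0},
  {"x": 0, "y": 0.005, "z": -0.015, "rx": 0, "ry": 0, "rz": 0},
  {"x": 0, "y": 0.005, "z": 0, "rx": 0, "ry": 0, "rz": 0},
  {"x": 0, "y": 0, "z": 0, "rx": 0, "ry": 0, "rz": 0},
], jaw=-0.35)

```text
time: 4.28
ee_pos: [0.5643, 0.2128, 0.1637]
orientation: [[-1.0, -0.023, 0.002], [-0.023, 1.0, 0.002], [-0.002, 0.002, -1.0]]
wrist_force: [0.8, 0.1, 0.3]
gripper_width: 0.0278
```

```bash
python3 - <<'E'
from h import *
p,R=TT(); d=snapshot("wrist"); s=get_state();print(p,s["gripper_width"],s["wrist_force"])
cv2.imwrite("pics/w6.png",d["img"][:,:,::-1])
import rig; print([n for n in dir(rig) if not n.startswith('_')])
E
```

```text
[0.56425063 0.21281018 0.16373449] 0.027552635204763132 [-0.52231184 -0.39701739 -0.67224646]
['MotionError', 'get_state', 'job_done', 'snapshot', 'tcp_to_tips']
```

View pics/w6.png

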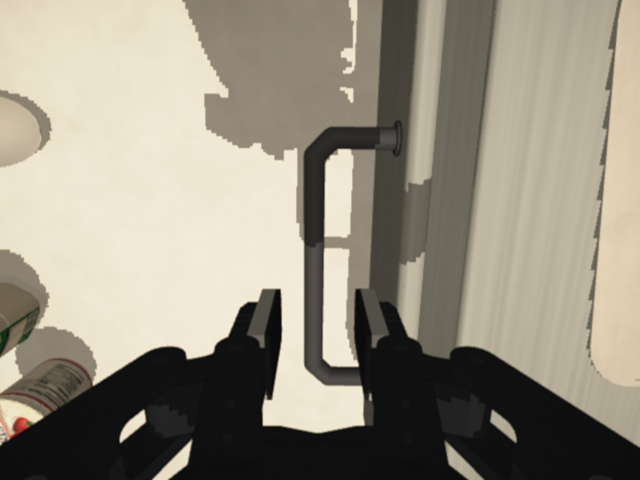

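Call:
send_rows([
  {"x": 0, "y": -0.001, "z": 0.01, "rx": 0, "ry": 0, "rz": 0},
  {"x": 0, "y": 0, "z": 0.015, "rx": 0, "ry": 0, "rz": 0},
  {"x": 0, "y": 0, "z": 0.01, "rx": 0, "ry": 0, "rz": 0},
  {"x": 0, "y": 0, "z": 0.005, "rx": 0, "ry": 0, "rz": 0},
  {"x": 0, "y": 0, "z": 0.005, "rx": 0, "ry": 0, "rz": 0},
])

```text
time: 4.75
ee_pos: [0.5634, 0.2095, 0.1166]
orientation: [[-1.0, -0.021, -0.002], [-0.021, 1.0, -0.001], [0.002, -0.001, -1.0]]
wrist_force: [0.7, 0.1, -0.0]
gripper_width: 0.0278
```

Call:
send_rows([
  {"x": 0, "y": 0, "z": 0.005, "rx": 0, "ry": 0, "rz": 0},
  {"x": 0, "y": 0, "z": 0.005, "rx": 0, "ry": 0, "rz": 0},
  {"x": 0, "y": 0, "z": 0.003, "rx": 0, "ry": 0, "rz": 0},
  {"x": 0, "y": 0, "z": 0, "rx": 0, "ry": 0, "rz": 0},
])

```text
time: 5.08
ee_pos: [0.5637, 0.2099, 0.1045]
orientation: [[-1.0, -0.021, -0.001], [-0.021, 1.0, -0.0], [0.001, -0.0, -1.0]]
wrist_force: [-0.1, -0.1, -0.1]
gripper_width: 0.0275
```

```bash
python3 - <<'E'
from h import *
p,R=TT(); d=snapshot("wrist"); s=get_state();print(p,s["gripper_width"],s["wrist_force"])
cv2.imwrite("pics/w7.png",d["img"][:,:,::-1])
E
```

```text
[0.56369679 0.20994048 0.10453211] 0.027589598814263715 [ 0.11158944 -0.5374928  -0.14664229]
```

View pics/w7.png

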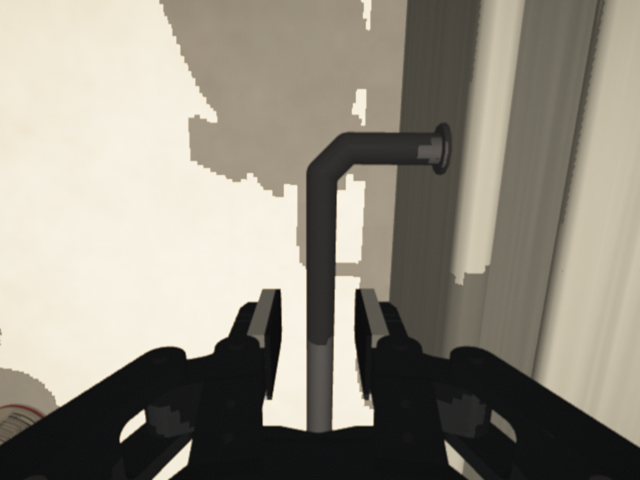

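Call:
send_rows([
  {"x": 0, "y": 0.001, "z": 0.004, "rx": 0, "ry": 0, "rz": 0},
  {"x": 0, "y": 0, "z": 0.004, "rx": 0, "ry": 0, "rz": 0},
  {"x": 0, "y": 0, "z": 0.002, "rx": 0, "ry": 0, "rz": 0},
  {"x": 0, "y": 0, "z": 0, "rx": 0, "ry": 0, "rz": 0},
])

```text
time: 5.47
ee_pos: [0.5636, 0.211, 0.0945]
orientation: [[-1.0, -0.021, -0.001], [-0.021, 1.0, -0.0], [0.001, -0.0, -1.0]]
wrist_force: [-0.4, -0.2, 0.0]
gripper_width: 0.0279
```

Call:
send_rows([
  {"x": 0, "y": 0, "z": 0, "rx": 0, "ry": 0, "rz": 0},
  {"x": 0, "y": 0, "z": 0, "rx": 0, "ry": 0, "rz": 0},
  {"x": 0, "y": 0, "z": 0, "rx": 0, "ry": 0, "rz": 0},
  {"x": 0, "y": 0, "z": 0, "rx": 0, "ry": 0, "rz": 0},
], jaw=-1, squeeze=30)

```text
time: 5.8
ee_pos: [0.5639, 0.211, 0.0952]
orientation: [[-1.0, -0.021, 0.0], [-0.021, 1.0, 0.0], [-0.0, 0.0, -1.0]]
wrist_force: [-0.7, -0.9, -1.3]
gripper_width: 0.0089
```

Call:
send_rows([
  {"x": 0, "y": -0.001, "z": 0, "rx": 0, "ry": 0, "rz": 0},
  {"x": 0, "y": -0.002, "z": 0, "rx": 0, "ry": 0, "rz": 0},
  {"x": 0, "y": -0.003, "z": 0, "rx": 0, "ry": 0, "rz": 0},
  {"x": 0, "y": -0.004, "z": 0, "rx": 0, "ry": 0, "rz": 0},
  {"x": 0, "y": -0.005, "z": 0, "rx": 0, "ry": 0, "rz": 0},
])

```text
time: 6.22
ee_pos: [0.5642, 0.1961, 0.0952]
orientation: [[-1.0, -0.022, 0.0], [-0.022, 1.0, 0.0], [-0.0, 0.0, -1.0]]
wrist_force: [0.5, 1.8, 0.0]
gripper_width: 0.0088
```

Call:
send_rows([
  {"x": 0, "y": -0.006, "z": 0, "rx": 0, "ry": 0, "rz": 0},
  {"x": 0, "y": -0.007, "z": 0, "rx": 0, "ry": 0, "rz": 0},
  {"x": 0, "y": -0.007, "z": 0, "rx": 0, "ry": 0, "rz": 0},
  {"x": 0, "y": -0.007, "z": 0, "rx": 0, "ry": 0, "rz": 0},
  {"x": 0, "y": -0.007, "z": 0, "rx": 0, "ry": 0, "rz": 0},
])

```text
time: 6.63
ee_pos: [0.5646, 0.1611, 0.0951]
orientation: [[-1.0, -0.021, -0.001], [-0.021, 1.0, -0.0], [0.001, -0.0, -1.0]]
wrist_force: [-3.1, 1.6, 2.3]
gripper_width: 0.0091
```

Call:
send_rows([
  {"x": 0, "y": -0.007, "z": 0, "rx": 0, "ry": 0, "rz": 0},
  {"x": 0, "y": -0.007, "z": 0, "rx": 0, "ry": 0, "rz": 0},
  {"x": 0, "y": -0.007, "z": 0, "rx": 0, "ry": 0, "rz": 0},
  {"x": 0, "y": -0.007, "z": 0, "rx": 0, "ry": 0, "rz": 0},
  {"x": 0, "y": -0.007, "z": 0, "rx": 0, "ry": 0, "rz": 0},
])

```text
time: 7.05
ee_pos: [0.5651, 0.1263, 0.0952]
orientation: [[-1.0, -0.021, -0.001], [-0.021, 1.0, -0.0], [0.001, -0.0, -1.0]]
wrist_force: [-6.1, 1.8, 4.4]
gripper_width: 0.009
```

Call:
send_rows([
  {"x": 0, "y": -0.007, "z": 0, "rx": 0, "ry": 0, "rz": 0},
  {"x": 0, "y": -0.007, "z": 0, "rx": 0, "ry": 0, "rz": 0},
  {"x": 0, "y": -0.007, "z": 0, "rx": 0, "ry": 0, "rz": 0},
  {"x": 0, "y": -0.007, "z": 0, "rx": 0, "ry": 0, "rz": 0},
  {"x": 0, "y": -0.007, "z": 0, "rx": 0, "ry": 0, "rz": 0},
])

```text
time: 7.47
ee_pos: [0.5655, 0.0913, 0.0951]
orientation: [[-1.0, -0.021, -0.002], [-0.021, 1.0, -0.0], [0.002, -0.0, -1.0]]
wrist_force: [-6.5, 2.0, 5.7]
gripper_width: 0.0089
```

Call:
send_rows([
  {"x": 0, "y": -0.007, "z": 0, "rx": 0, "ry": 0, "rz": 0},
  {"x": 0, "y": -0.007, "z": 0, "rx": 0, "ry": 0, "rz": 0},
  {"x": 0, "y": -0.006, "z": 0, "rx": 0, "ry": 0, "rz": 0},
  {"x": 0, "y": -0.006, "z": 0, "rx": 0, "ry": 0, "rz": 0},
  {"x": 0, "y": -0.005, "z": 0, "rx": 0, "ry": 0, "rz": 0},
])

```text
time: 7.88
ee_pos: [0.566, 0.0599, 0.0951]
orientation: [[-1.0, -0.021, -0.002], [-0.021, 1.0, -0.0], [0.002, -0.0, -1.0]]
wrist_force: [-7.3, 1.5, 7.5]
gripper_width: 0.0089
```

Call:
send_rows([
  {"x": 0, "y": -0.005, "z": 0, "rx": 0, "ry": 0, "rz": 0},
  {"x": 0, "y": -0.004, "z": 0, "rx": 0, "ry": 0, "rz": 0},
  {"x": 0, "y": -0.003, "z": 0, "rx": 0, "ry": 0, "rz": 0},
  {"x": 0, "y": -0.003, "z": 0, "rx": 0, "ry": 0, "rz": 0},
  {"x": 0, "y": -0.002, "z": 0, "rx": 0, "ry": 0, "rz": 0},
])

```text
time: 8.3
ee_pos: [0.5662, 0.0429, 0.0951]
orientation: [[-1.0, -0.02, -0.002], [-0.02, 1.0, -0.001], [0.002, -0.001, -1.0]]
wrist_force: [-7.2, 1.8, 8.0]
gripper_width: 0.0089
```

Call:
send_rows([
  {"x": 0, "y": -0.002, "z": 0, "rx": 0, "ry": 0, "rz": 0},
  {"x": 0, "y": -0.002, "z": 0, "rx": 0, "ry": 0, "rz": 0},
  {"x": 0, "y": -0.002, "z": 0, "rx": 0, "ry": 0, "rz": 0},
  {"x": 0, "y": -0.002, "z": 0, "rx": 0, "ry": 0, "rz": 0},
  {"x": 0, "y": -0.002, "z": 0, "rx": 0, "ry": 0, "rz": 0},
])

```text
time: 8.72
ee_pos: [0.5663, 0.0354, 0.0951]
orientation: [[-1.0, -0.022, -0.002], [-0.022, 1.0, 0.002], [0.002, 0.002, -1.0]]
wrist_force: [-8.1, 12.8, 7.3]
gripper_width: 0.0089
```

```bash
python3 - <<'E'
from h import *
p,R=TT(); d=snapshot("wrist"); s=get_state();print(p,s["gripper_width"],s["wrist_force"])
cv2.imwrite("pics/w8.png",d["img"][:,:,::-1])
cv2.imwrite("pics/t8.png",snapshot("top")["img"][:,:,::-1])
E
```

```text
[0.56627216 0.03544151 0.0951064 ] 0.008744950750074391 [-7.64881381  8.13432584  6.94252139]
```

View pics/w8.png

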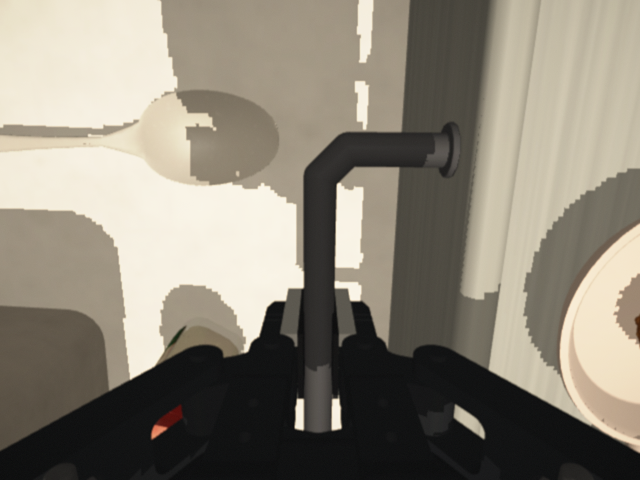

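View pics/t8.png

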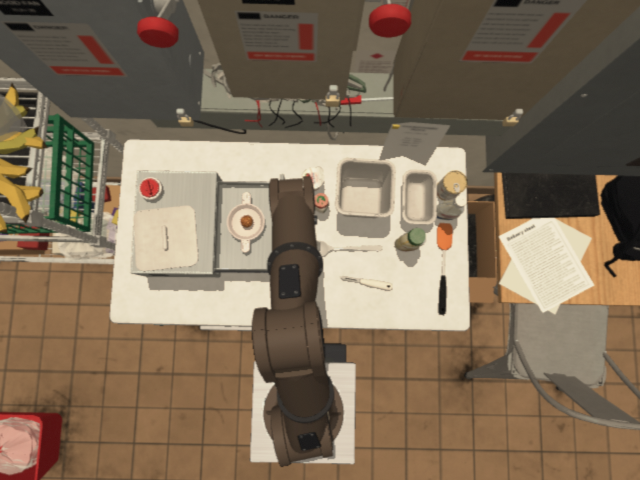

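Call:
send_rows([
  {"x": 0, "y": 0.001, "z": 0, "rx": 0, "ry": 0, "rz": 0},
  {"x": 0, "y": 0.001, "z": 0, "rx": 0, "ry": 0, "rz": 0},
  {"x": 0, "y": 0, "z": 0, "rx": 0, "ry": 0, "rz": 0},
  {"x": 0, "y": 0, "z": 0, "rx": 0, "ry": 0, "rz": 0},
], jaw=-0.35)

```text
time: 9.15
ee_pos: [0.568, 0.0353, 0.0951]
orientation: [[-1.0, -0.02, 0.001], [-0.02, 1.0, -0.001], [-0.001, -0.001, -1.0]]
wrist_force: [-0.2, 0.1, 0.6]
gripper_width: 0.0281
```

Call:
send_rows([
  {"x": 0, "y": 0, "z": -0.005, "rx": 0, "ry": 0, "rz": 0},
  {"x": 0, "y": 0, "z": -0.015, "rx": 0, "ry": 0, "rz": 0},
  {"x": 0, "y": 0, "z": -0.03, "rx": 0, "ry": 0, "rz": 0},
  {"x": 0, "y": 0, "z": -0.035, "rx": 0, "ry": 0, "rz": 0},
  {"x": 0, "y": 0, "z": -0.035, "rx": 0, "ry": 0, "rz": 0},
])

```text
time: 9.57
ee_pos: [0.5672, 0.0356, 0.2165]
orientation: [[-1.0, -0.021, -0.001], [-0.021, 1.0, -0.0], [0.001, -0.0, -1.0]]
wrist_force: [0.9, -0.3, 0.5]
gripper_width: 0.0277
```

Call:
send_rows([
  {"x": 0.01, "y": 0.015, "z": -0.02, "rx": 0, "ry": 0, "rz": 0},
  {"x": 0.015, "y": 0.03, "z": 0, "rx": 0, "ry": 0, "rz": 0},
  {"x": 0.015, "y": 0.03, "z": 0, "rx": 0, "ry": 0, "rz": 0},
  {"x": 0.02, "y": 0.03, "z": 0, "rx": 0, "ry": 0, "rz": 0},
  {"x": 0.015, "y": 0.02, "z": 0, "rx": 0, "ry": 0, "rz": 0},
], jaw=0.4)

```text
time: 9.98
ee_pos: [0.4885, 0.1622, 0.2357]
orientation: [[-1.0, -0.023, 0.001], [-0.023, 1.0, 0.001], [-0.001, 0.001, -1.0]]
wrist_force: [-0.2, 1.3, -1.5]
gripper_width: 0.0598
```

Call:
send_rows([
  {"x": 0.01, "y": 0.01, "z": 0, "rx": 0, "ry": 0, "rz": 0},
  {"x": 0, "y": 0, "z": 0, "rx": 0, "ry": 0, "rz": 0},
  {"x": 0, "y": 0, "z": 0, "rx": 0, "ry": 0, "rz": 0},
])

```text
time: 10.23
ee_pos: [0.4798, 0.1695, 0.2356]
orientation: [[-1.0, -0.022, 0.001], [-0.022, 1.0, 0.0], [-0.001, 0.0, -1.0]]
wrist_force: [0.4, -0.5, 0.7]
gripper_width: 0.06
```

```bash
python3 - <<'E'
from h import *
p,R=TT(); d=snapshot("wrist"); s=get_state();print(p,s["gripper_width"],s["wrist_force"],R.round(4))
cv2.imwrite("pics/w9.png",d["img"][:,:,::-1])
crop(snapshot("top"),"t9.png",120,150,340,310,3.5)
E
```

```text
[0.47977804 0.16945926 0.23558747] 0.05983994156477486 [-0.15733964  0.26233588  0.2570179 ] [[-9.997e-01 -2.250e-02  8.000e-04]
 [-2.250e-02  9.997e-01  0.000e+00]
 [-8.000e-04  0.000e+00 -1.000e+00]]
```

View pics/w9.png

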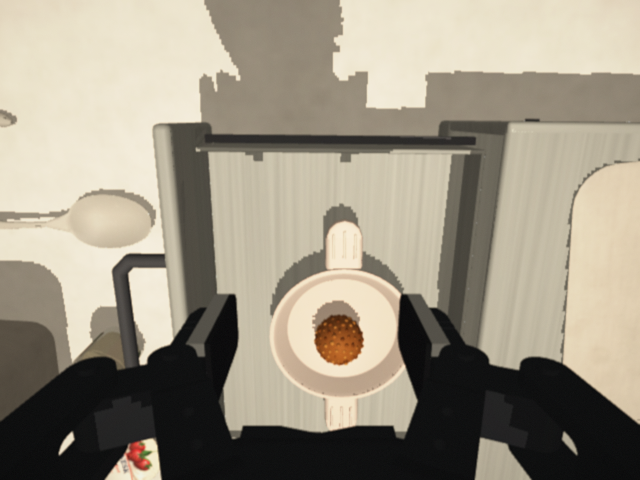

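View pics/t9.png

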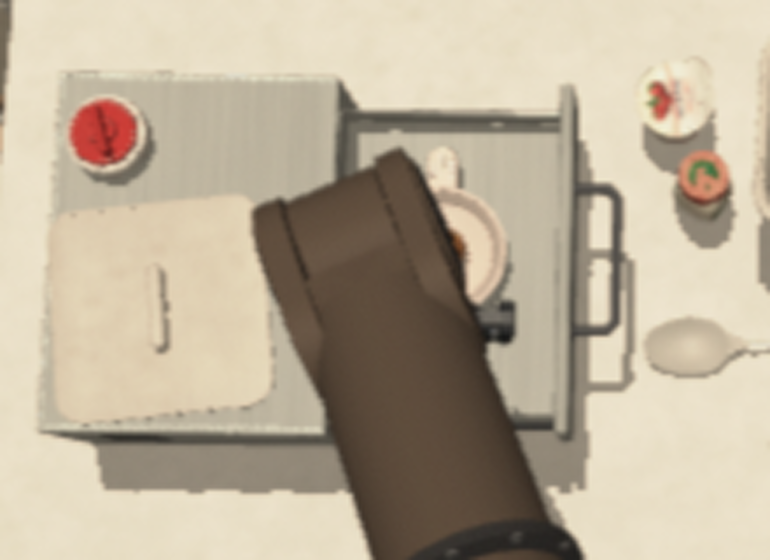

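```bash
python3 - <<'E'
from h import *
T=TT(); d=snapshot("wrist")
im=d["img"]; 
for r in (232,240,248,256,262): print(r,[tuple(im[r,c]) for c in (318,322,330,344,356,361,366,370)])
hs=cv2.cvtColor(im,cv2.COLOR_RGB2HSV)
m=((im[:,:,0].astype(int)-im[:,:,2]>14)&(im[:,:,0]>190)).astype(np.uint8)
for r in range(222,268,4):
    c=np.where(m[r,300:390])[0]
    if len(c): a,b=300+c[0]-.5,300+c[-1]+.5; P=onz(d,a,r,.101,T);Q=onz(d,b,r,.101,T); print(r,a,b,P[:2].round(4),Q[:2].round(4),((P+Q)/2)[:2].round(4),(Q-P)[1].round(4))
# ball
b=cv2.inRange(hs,(5,120,40),(20,255,220)); n,l,st,ce=cv2.connectedComponentsWithStats(b)
i=1+np.argmax(st[1:,4]); print(st[i],ce[i], onz(d,*ce[i],.074+.009+.019,T))
E
```

```text
232 [(np.uint8(201), np.uint8(192), np.uint8(170)), (np.uint8(201), np.uint8(192), np.uint8(170)), (np.uint8(208), np.uint8(181), np.uint8(155)), (np.uint8(245), np.uint8(232), np.uint8(208)), (np.uint8(245), np.uint8(231), np.uint8(205)), (np.uint8(244), np.uint8(229), np.uint8(201)), (np.uint8(205), np.uint8(196), np.uint8(175)), (np.uint8(204), np.uint8(195), np.uint8(173))]
240 [(np.uint8(202), np.uint8(194), np.uint8(172)), (np.uint8(200), np.uint8(193), np.uint8(170)), (np.uint8(231), np.uint8(209), np.uint8(180)), (np.uint8(245), np.uint8(232), np.uint8(206)), (np.uint8(238), np.uint8(221), np.uint8(193)), (np.uint8(241), np.uint8(226), np.uint8(197)), (np.uint8(204), np.uint8(195), np.uint8(174)), (np.uint8(203), np.uint8(195), np.uint8(173))]
248 [(np.uint8(202), np.uint8(193), np.uint8(172)), (np.uint8(172), np.uint8(165), np.uint8(144)), (np.uint8(232), np.uint8(209), np.uint8(181)), (np.uint8(245), np.uint8(232), np.uint8(207)), (np.uint8(235), np.uint8(216), np.uint8(188)), (np.uint8(242), np.uint8(227), np.uint8(199)), (np.uint8(204), np.uint8(196), np.uint8(173)), (np.
[... 1037 characters left out ...]
553] [0.4898 0.2213] [0.4905 0.1883] 0.066
238 299.5 389.5 [0.4943 0.1554] [0.4929 0.2215] [0.4936 0.1884] 0.0662
242 299.5 389.5 [0.4974 0.1554] [0.496  0.2217] [0.4967 0.1886] 0.0664
246 299.5 389.5 [0.5004 0.1554] [0.4991 0.222 ] [0.4998 0.1887] 0.0665
250 299.5 389.5 [0.5036 0.1554] [0.5022 0.2222] [0.5029 0.1888] 0.0667
254 299.5 389.5 [0.5067 0.1555] [0.5053 0.2224] [0.506  0.1889] 0.0669
258 299.5 389.5 [0.5098 0.1555] [0.5084 0.2226] [0.5091 0.1891] 0.0671
262 327.5 389.5 [0.5126 0.1765] [0.5116 0.2228] [0.5121 0.1997] 0.0464
266 328.5 362.5 [0.5157 0.1773] [0.5152 0.2028] [0.5155 0.1901] 0.0255
[ 317  314   49   51 1865] [340.74959786 338.55120643] [0.57604239 0.1886404  0.102     ]
```

```bash
python3 - <<'E'
from h import *
T=TT(); d=snapshot("wrist"); im=d["img"]
m=(im[:,:,0]>222)&(im[:,:,0].astype(int)-im[:,:,2]>30)
M=[]
for r in list(range(218,268,4))+list(range(400,430,4)):
    c=np.where(m[r,315:370])[0]
    if len(c)>20: a,b=315+c[0]-.5,315+c[-1]+.5; P=onz(d,a,r,.101,T);Q=onz(d,b,r,.101,T); M.append((P+Q)/2); print(r,a,b,M[-1][:2].round(4),(Q-P)[1].round(4))
M=np.array(M); print(np.polyfit(M[:,0],M[:,1],1))
k=M[:,0]<.52
c=np.where(m[200:280,344])[0]; print(200+c[0], onz(d,344,200+c[0],.101,T))
# rim outer extents
for r in range(300,350,10):
    c=np.where(im[r,255:405,0]>0)[0]
crop(d,"w10.png",230,200,450,440,3)
E
```

```text
226 333.5 359.5 [0.4844 0.1894] 0.0189
230 331.5 361.5 [0.4875 0.1895] 0.0219
234 329.5 363.5 [0.4905 0.1896] 0.0249
238 329.5 363.5 [0.4936 0.1897] 0.025
242 329.5 363.5 [0.4966 0.1898] 0.0251
246 329.5 363.5 [0.4997 0.19  ] 0.0251
250 329.5 363.5 [0.5028 0.1901] 0.0252
254 329.5 363.5 [0.5059 0.1902] 0.0253
258 329.5 363.5 [0.5091 0.1903] 0.0253
262 329.5 362.5 [0.5123 0.1901] 0.0247
266 329.5 362.5 [0.5154 0.1902] 0.0247
400 328.5 358.5 [0.6338 0.1928] 0.0249
404 328.5 358.5 [0.6377 0.193 ] 0.025
408 328.5 358.5 [0.6417 0.1931] 0.0251
412 328.5 358.5 [0.6457 0.1933] 0.0252
416 328.5 358.5 [0.6497 0.1934] 0.0252
420 328.5 358.5 [0.6537 0.1936] 0.0253
424 329.5 357.5 [0.6577 0.1937] 0.0237
[0.02311904 0.17834409]
221 [0.48073468 0.1874013  0.101     ]
```

View pics/w10.png

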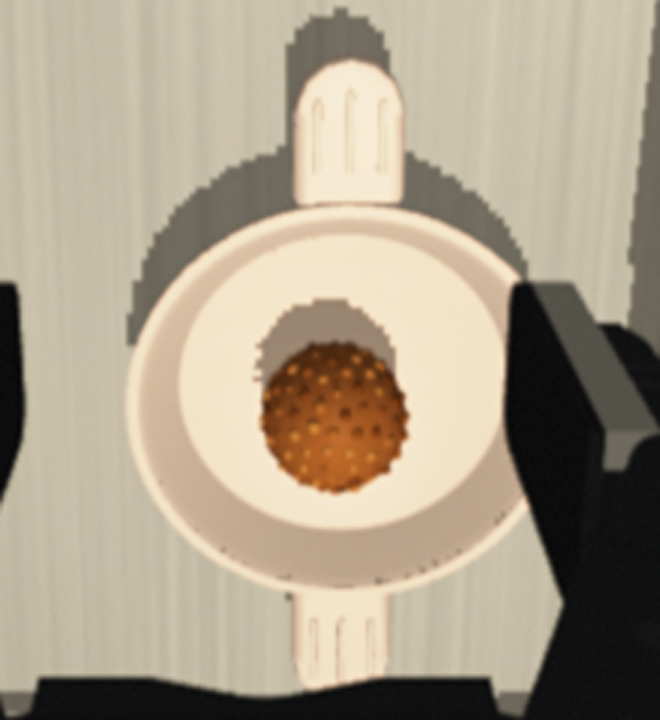

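Call:
send_rows([
  {"x": -0.0047, "y": 0.005, "z": 0.005, "rx": 0, "ry": 0, "rz": 0},
  {"x": -0.007, "y": 0.008, "z": 0.015, "rx": 0, "ry": 0, "rz": 0},
  {"x": -0.006, "y": 0.0071, "z": 0.02, "rx": 0, "ry": 0, "rz": 0},
  {"x": 0, "y": 0, "z": 0.02, "rx": 0, "ry": 0, "rz": 0},
  {"x": 0, "y": 0, "z": 0.02, "rx": 0, "ry": 0, "rz": 0},
])

```text
time: 10.85
ee_pos: [0.498, 0.1901, 0.1538]
orientation: [[-1.0, -0.021, 0.0], [-0.021, 1.0, 0.0], [-0.0, 0.0, -1.0]]
wrist_force: [-0.9, 0.1, 0.2]
gripper_width: 0.0596
```

Call:
send_rows([
  {"x": 0, "y": 0, "z": 0.015, "rx": 0, "ry": 0, "rz": 0},
  {"x": 0, "y": 0, "z": 0.01, "rx": 0, "ry": 0, "rz": 0},
  {"x": 0, "y": 0, "z": 0, "rx": 0, "ry": 0, "rz": 0},
  {"x": 0, "y": 0, "z": 0, "rx": 0, "ry": 0, "rz": 0},
])

```text
time: 11.18
ee_pos: [0.4973, 0.1896, 0.1299]
orientation: [[-1.0, -0.021, -0.001], [-0.021, 1.0, -0.0], [0.001, -0.0, -1.0]]
wrist_force: [0.6, 0.4, 0.4]
gripper_width: 0.06
```

```bash
python3 - <<'E'
from h import *
p,R=TT(); d=snapshot("wrist"); s=get_state();print(p,s["gripper_width"],s["wrist_force"],R.round(4))
cv2.imwrite("pics/w11.png",d["img"][:,:,::-1])
im=d["img"];T=(p,R)
m=(im[:,:,0]>222)&(im[:,:,0].astype(int)-im[:,:,2]>30)
M=[]
for r in range(200,400,8):
    c=np.where(m[r,280:355])[0]
    if 30<len(c)<70: a,b=280+c[0]-.5,280+c[-1]+.5; P=onz(d,a,r,.101,T);Q=onz(d,b,r,.101,T); M.append((P+Q)/2); print(r,a,b,M[-1][:2].round(4),(Q-P)[1].round(4))
E
```

```text
[0.49730156 0.18956959 0.12985445] 0.05975234354720166 [0.70857468 0.2191862  0.06450074] [[-9.998e-01 -2.060e-02 -7.000e-04]
 [-2.060e-02  9.998e-01 -4.000e-04]
 [ 7.000e-04 -4.000e-04 -1.000e+00]]
288 290.5 344.5 [0.5048 0.1901] 0.0261
320 279.5 346.5 [0.5219 0.1882] 0.0332
360 279.5 354.5 [0.5445 0.1907] 0.0383
```

View pics/w11.png

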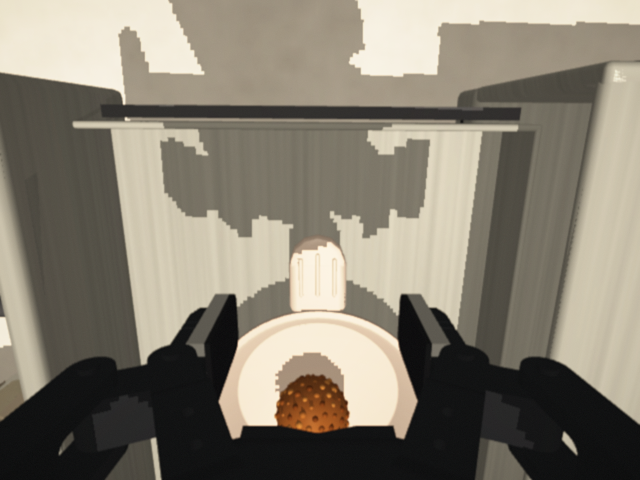

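Call:
send_rows([
  {"x": 0, "y": 0, "z": 0.01, "rx": 0, "ry": 0, "rz": 0},
  {"x": 0, "y": 0, "z": 0.015, "rx": 0, "ry": 0, "rz": 0},
  {"x": 0, "y": 0, "z": 0.012, "rx": 0, "ry": 0, "rz": 0},
  {"x": 0, "y": 0, "z": 0.005, "rx": 0, "ry": 0, "rz": 0},
  {"x": 0, "y": 0, "z": 0.005, "rx": 0, "ry": 0, "rz": 0},
])

```text
time: 11.65
ee_pos: [0.4972, 0.1898, 0.0829]
orientation: [[-1.0, -0.021, 0.0], [-0.021, 1.0, 0.0], [-0.0, 0.0, -1.0]]
wrist_force: [-0.5, -0.3, -0.2]
gripper_width: 0.0599
```

Call:
send_rows([
  {"x": 0, "y": 0, "z": 0.005, "rx": 0, "ry": 0, "rz": 0},
  {"x": 0, "y": 0, "z": 0.004, "rx": 0, "ry": 0, "rz": 0},
  {"x": 0, "y": 0, "z": 0.003, "rx": 0, "ry": 0, "rz": 0},
  {"x": 0, "y": 0, "z": 0.002, "rx": 0, "ry": 0, "rz": 0},
  {"x": 0, "y": 0, "z": 0, "rx": 0, "ry": 0, "rz": 0},
])

```text
time: 12.07
ee_pos: [0.497, 0.1897, 0.0689]
orientation: [[-1.0, -0.021, -0.0], [-0.021, 1.0, -0.0], [0.0, -0.0, -1.0]]
wrist_force: [-0.3, -0.3, 0.0]
gripper_width: 0.0596
```

```bash
python3 - <<'E'
from h import *
p,R=TT(); d=snapshot("wrist"); s=get_state();print(p,s["gripper_width"],s["wrist_force"],R.round(4))
cv2.imwrite("pics/w12.png",d["img"][:,:,::-1])
E
```

```text
[0.49700176 0.18974288 0.06891954] 0.05980603352907981 [0.3601817  0.11702228 0.88590522] [[-9.998e-01 -2.120e-02 -2.000e-04]
 [-2.120e-02  9.998e-01 -1.000e-04]
 [ 2.000e-04 -0.000e+00 -1.000e+00]]
```

View pics/w12.png

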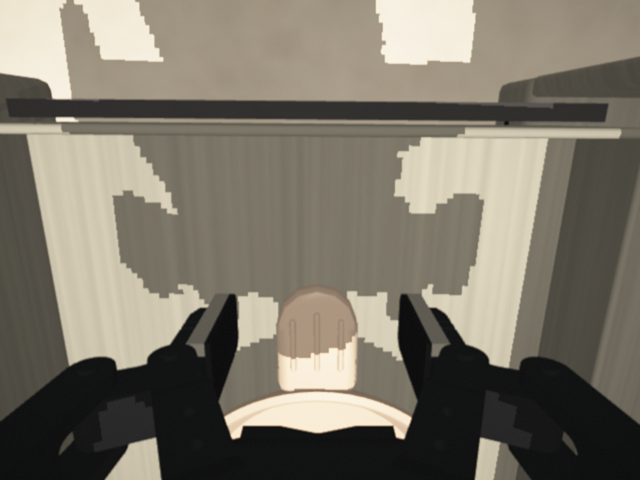

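Call:
send_rows([
  {"x": 0, "y": 0, "z": 0, "rx": 0, "ry": 0, "rz": 0},
  {"x": 0, "y": 0, "z": 0, "rx": 0, "ry": 0, "rz": 0},
  {"x": 0, "y": 0, "z": 0, "rx": 0, "ry": 0, "rz": 0},
], jaw=-0.25, squeeze=30)

```text
time: 12.37
ee_pos: [0.4972, 0.1898, 0.0693]
orientation: [[-1.0, -0.021, 0.0], [-0.021, 1.0, 0.0], [-0.0, 0.0, -1.0]]
wrist_force: [-0.3, -0.2, 0.5]
gripper_width: 0.0323
```

Call:
send_rows([
  {"x": 0, "y": 0, "z": 0, "rx": 0, "ry": 0, "rz": 0},
  {"x": 0, "y": 0, "z": 0, "rx": 0, "ry": 0, "rz": 0},
  {"x": 0, "y": 0, "z": 0, "rx": 0, "ry": 0, "rz": 0},
], jaw=-0.4)

```text
time: 12.62
ee_pos: [0.4972, 0.1898, 0.0693]
orientation: [[-1.0, -0.021, 0.0], [-0.021, 1.0, 0.0], [-0.0, 0.0, -1.0]]
wrist_force: [-0.2, -0.7, 3.0]
gripper_width: 0.0273
```

```bash
python3 - <<'E'
from h import *
p,R=TT(); d=snapshot("wrist"); s=get_state();print(p,s["gripper_width"],s["wrist_force"],R.round(4))
cv2.imwrite("pics/w13.png",d["img"][:,:,::-1])
E
```

```text
[0.49718931 0.18977911 0.06934587] 0.02749851654867136 [-0.7919261  -0.27133927  3.60585513] [[-9.998e-01 -2.100e-02  3.000e-04]
 [-2.100e-02  9.998e-01  2.000e-04]
 [-3.000e-04  2.000e-04 -1.000e+00]]
```

View pics/w13.png

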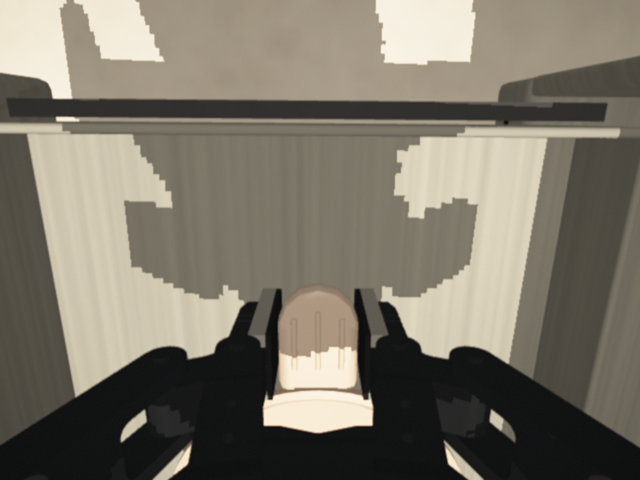

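Call:
send_rows([
  {"x": 0, "y": 0, "z": 0, "rx": 0, "ry": 0, "rz": 0},
  {"x": 0, "y": 0, "z": 0, "rx": 0, "ry": 0, "rz": 0},
], jaw=-0.7, squeeze=70)

```text
time: 12.83
ee_pos: [0.4971, 0.1898, 0.0693]
orientation: [[-1.0, -0.021, 0.0], [-0.021, 1.0, 0.0], [-0.0, 0.0, -1.0]]
wrist_force: [-1.4, 0.3, 4.7]
gripper_width: 0.0262
```

Call:
send_rows([
  {"x": 0, "y": 0, "z": 0, "rx": 0, "ry": 0, "rz": 0},
  {"x": 0, "y": 0, "z": 0, "rx": 0, "ry": 0, "rz": 0},
  {"x": 0, "y": 0, "z": 0, "rx": 0, "ry": 0, "rz": 0},
], jaw=-1, squeeze=115)

```text
time: 13.08
ee_pos: [0.497, 0.1898, 0.0693]
orientation: [[-1.0, -0.021, 0.0], [-0.021, 1.0, 0.0], [-0.0, 0.0, -1.0]]
wrist_force: [-2.9, -1.2, 4.9]
gripper_width: 0.025
```

Call:
send_rows([
  {"x": 0, "y": 0, "z": -0.0005, "rx": 0, "ry": 0, "rz": 0},
  {"x": 0, "y": 0, "z": -0.001, "rx": 0, "ry": 0, "rz": 0},
  {"x": 0, "y": 0, "z": -0.0015, "rx": 0, "ry": 0, "rz": 0},
  {"x": 0, "y": 0, "z": -0.0015, "rx": 0, "ry": 0, "rz": 0},
  {"x": 0, "y": 0, "z": -0.001, "rx": 0, "ry": 0, "rz": 0},
])

```text
time: 13.5
ee_pos: [0.4968, 0.1897, 0.0745]
orientation: [[-1.0, -0.021, -0.001], [-0.021, 1.0, -0.0], [0.001, -0.0, -1.0]]
wrist_force: [-0.7, 0.4, -1.5]
gripper_width: 0.0253
```

```bash
python3 - <<'E'
from h import *
p,R=TT(); d=snapshot("wrist"); s=get_state();print(p,s["gripper_width"],s["wrist_force"],s["moment"],R.round(4))
cv2.imwrite("pics/w14.png",d["img"][:,:,::-1])
crop(snapshot("top"),"t14.png",200,150,340,290,5)
crop(snapshot("side"),"s14.png",100,160,320,340,3.5)
E
```

```text
[0.4967687  0.18968608 0.07451112] 0.025494825206367238 [-0.85474824 -0.45991976 -1.48962881] [-0.02125618  0.1126214  -0.00834235] [[-9.998e-01 -2.110e-02 -6.000e-04]
 [-2.110e-02  9.998e-01 -2.000e-04]
 [ 6.000e-04 -2.000e-04 -1.000e+00]]
```

View pics/w14.png

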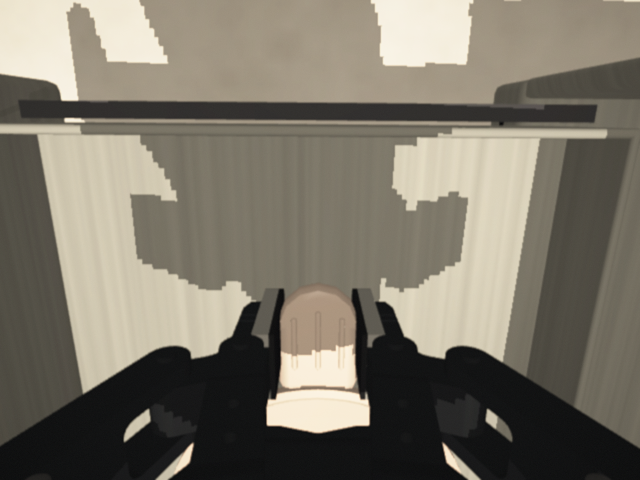

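View pics/t14.png

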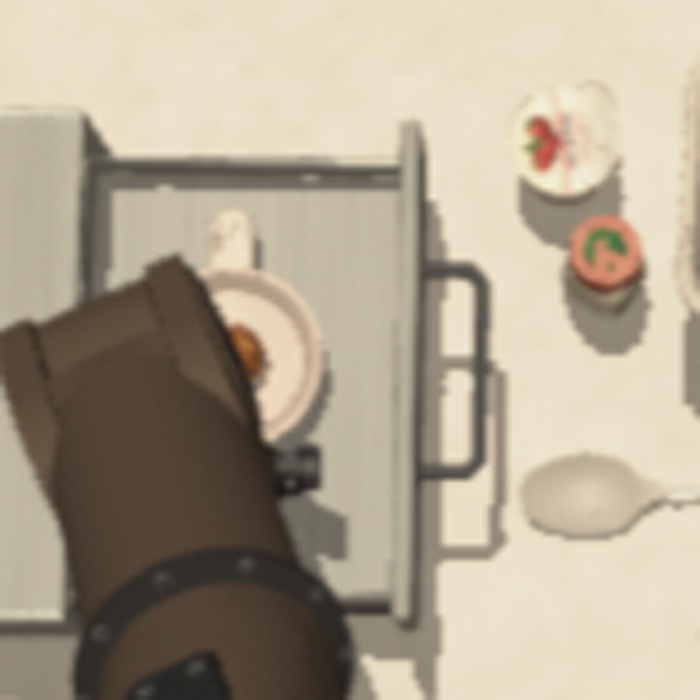

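View pics/s14.png

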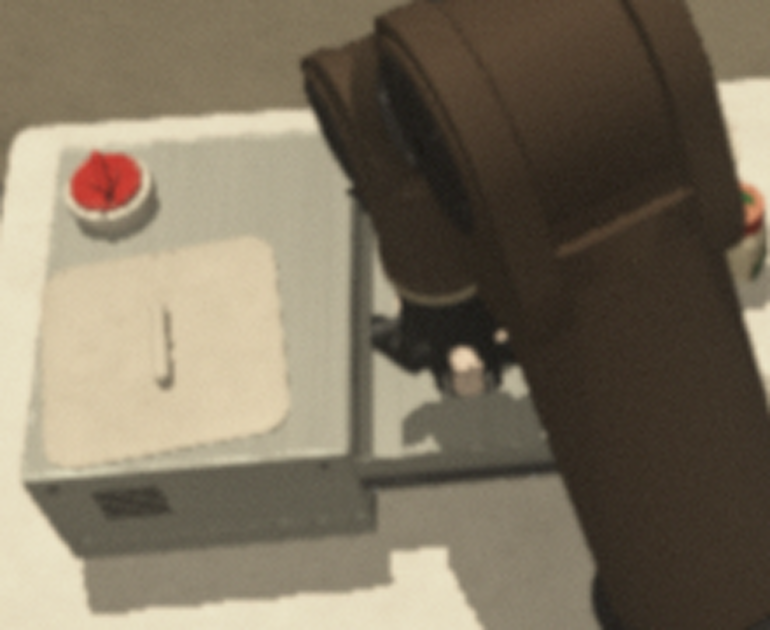

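Call:
send_rows([
  {"x": 0, "y": 0, "z": -0.001, "rx": 0, "ry": 0, "rz": 0},
  {"x": 0, "y": 0, "z": -0.0015, "rx": 0, "ry": 0, "rz": 0},
  {"x": 0, "y": 0, "z": -0.002, "rx": 0, "ry": 0, "rz": 0},
  {"x": 0, "y": 0, "z": -0.002, "rx": 0, "ry": 0, "rz": 0},
  {"x": 0, "y": 0, "z": -0.002, "rx": 0, "ry": 0, "rz": 0},
])

```text
time: 14.07
ee_pos: [0.4971, 0.1898, 0.0834]
orientation: [[-1.0, -0.021, 0.0], [-0.021, 1.0, 0.0], [-0.0, 0.0, -1.0]]
wrist_force: [0.3, -0.3, -2.4]
gripper_width: 0.025
```

```bash
python3 - <<'E'
from h import *
F=[];M=[]
p,R=TT(); d=snapshot("wrist")
for i in range(1):
    s=get_state();F.append(s["wrist_force"]);M.append(s["moment"])
print(p,s["gripper_width"],np.mean(F,0),np.mean(M,0))
cv2.imwrite("pics/w15.png",d["img"][:,:,::-1])
a=cv2.imread("pics/w13.png")[260:450,240:400];b=cv2.imread("pics/w14.png")[260:450,240:400];c=cv2.imread("pics/w15.png")[260:450,240:400]
cv2.imwrite("pics/cmp15.png",cv2.resize(np.hstack([a,b,c]),None,fx=1.65,fy=1.65))
E
```

```text
[0.49709017 0.18978085 0.08337308] 0.025481266189298888 [ 0.52292332 -0.44719579 -2.90883339] [-0.01998546  0.15440337  0.001916  ]
```

View pics/cmp15.png

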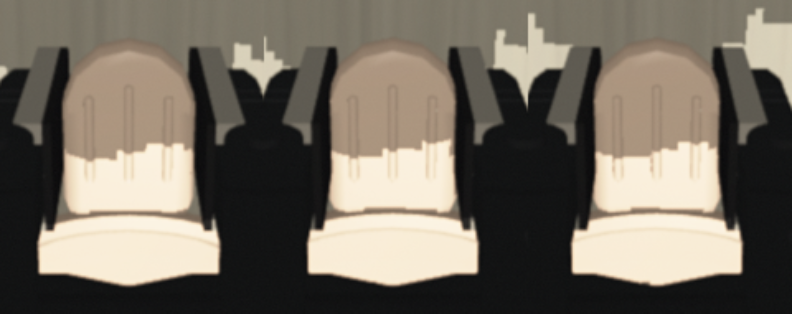

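Call:
send_rows([
  {"x": 0, "y": 0, "z": -0.0025, "rx": 0, "ry": 0, "rz": 0},
  {"x": 0, "y": 0, "z": -0.003, "rx": 0, "ry": 0, "rz": 0},
  {"x": 0, "y": 0, "z": -0.0035, "rx": 0, "ry": 0, "rz": 0},
  {"x": 0, "y": 0, "z": -0.004, "rx": 0, "ry": 0, "rz": 0},
  {"x": 0, "y": 0, "z": -0.0045, "rx": 0, "ry": 0, "rz": 0},
])

```text
time: 14.53
ee_pos: [0.497, 0.1897, 0.101]
orientation: [[-1.0, -0.021, -0.0], [-0.021, 1.0, -0.0], [0.0, -0.0, -1.0]]
wrist_force: [-1.2, -1.3, -2.8]
gripper_width: 0.0256
```

Call:
send_rows([
  {"x": 0, "y": 0, "z": -0.005, "rx": 0, "ry": 0, "rz": 0},
  {"x": 0, "y": 0, "z": -0.005, "rx": 0, "ry": 0, "rz": 0},
  {"x": 0, "y": 0, "z": -0.005, "rx": 0, "ry": 0, "rz": 0},
  {"x": 0, "y": 0, "z": -0.005, "rx": 0, "ry": 0, "rz": 0},
  {"x": 0, "y": 0, "z": -0.005, "rx": 0, "ry": 0, "rz": 0},
])

```text
time: 14.95
ee_pos: [0.4971, 0.1898, 0.1262]
orientation: [[-1.0, -0.021, 0.0], [-0.021, 1.0, 0.0], [-0.0, 0.0, -1.0]]
wrist_force: [0.1, -0.5, -2.1]
gripper_width: 0.0254
```

Call:
send_rows([
  {"x": 0, "y": 0, "z": -0.005, "rx": 0, "ry": 0, "rz": 0},
  {"x": 0, "y": 0, "z": -0.005, "rx": 0, "ry": 0, "rz": 0},
  {"x": 0, "y": 0, "z": -0.005, "rx": 0, "ry": 0, "rz": 0},
  {"x": 0, "y": 0, "z": -0.005, "rx": 0, "ry": 0, "rz": 0},
  {"x": 0, "y": 0, "z": -0.005, "rx": 0, "ry": 0, "rz": 0},
])

```text
time: 15.37
ee_pos: [0.4971, 0.1898, 0.1511]
orientation: [[-1.0, -0.021, 0.0], [-0.021, 1.0, 0.0], [-0.0, 0.0, -1.0]]
wrist_force: [0.4, 0.2, -2.1]
gripper_width: 0.0253
```

Call:
send_rows([
  {"x": 0, "y": 0, "z": -0.005, "rx": 0, "ry": 0, "rz": 0},
  {"x": 0, "y": 0, "z": -0.005, "rx": 0, "ry": 0, "rz": 0},
  {"x": 0, "y": 0, "z": -0.005, "rx": 0, "ry": 0, "rz": 0},
  {"x": 0, "y": 0, "z": -0.005, "rx": 0, "ry": 0, "rz": 0},
  {"x": 0, "y": 0, "z": -0.0045, "rx": 0, "ry": 0, "rz": 0},
])

```text
time: 15.78
ee_pos: [0.4971, 0.1898, 0.1757]
orientation: [[-1.0, -0.021, 0.0], [-0.021, 1.0, 0.0], [-0.0, 0.0, -1.0]]
wrist_force: [-0.5, -0.1, -2.7]
gripper_width: 0.0253
```

Call:
send_rows([
  {"x": 0, "y": 0, "z": -0.004, "rx": 0, "ry": 0, "rz": 0},
  {"x": 0, "y": 0, "z": -0.003, "rx": 0, "ry": 0, "rz": 0},
  {"x": 0, "y": 0, "z": -0.002, "rx": 0, "ry": 0, "rz": 0},
  {"x": 0, "y": 0, "z": -0.001, "rx": 0, "ry": 0, "rz": 0},
  {"x": 0, "y": 0, "z": 0, "rx": 0, "ry": 0, "rz": 0},
])

```text
time: 16.2
ee_pos: [0.4971, 0.1898, 0.1853]
orientation: [[-1.0, -0.021, 0.0], [-0.021, 1.0, 0.0], [-0.0, 0.0, -1.0]]
wrist_force: [0.2, 0.5, -1.6]
gripper_width: 0.0256
```

```bash
python3 - <<'E'
from h import *
p,R=TT(); d=snapshot("wrist"); s=get_state();print(p,s["gripper_width"],s["wrist_force"],s["moment"],s["qpos"].round(3) if hasattr(s["qpos"],"round") else s["qpos"])
cv2.imwrite("pics/w16.png",d["img"][:,:,::-1])
crop(snapshot("top"),"t16.png",180,130,340,290,4.5)
crop(snapshot("side"),"s16.png",100,120,320,320,3)
E
```

```text
[0.49711689 0.18975339 0.18525109] 0.025493889377387405 [ 0.10492755  0.52433858 -2.33629844] [ 0.03671833  0.19435515 -0.003649  ] [-0.484  0.318  0.025  1.847 -0.009  0.976  1.136]
```

View pics/w16.png

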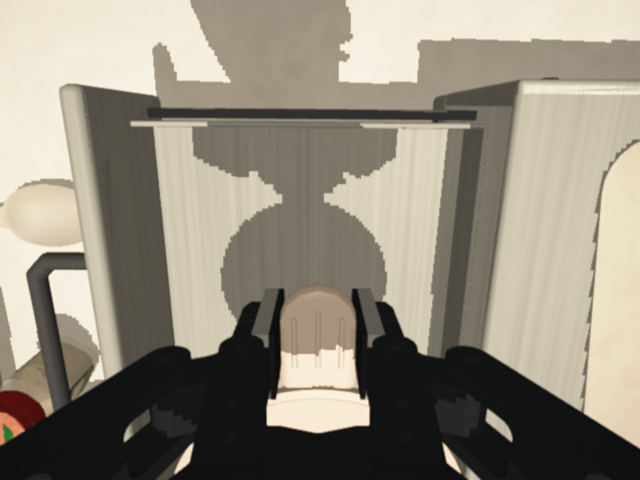

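View pics/t16.png

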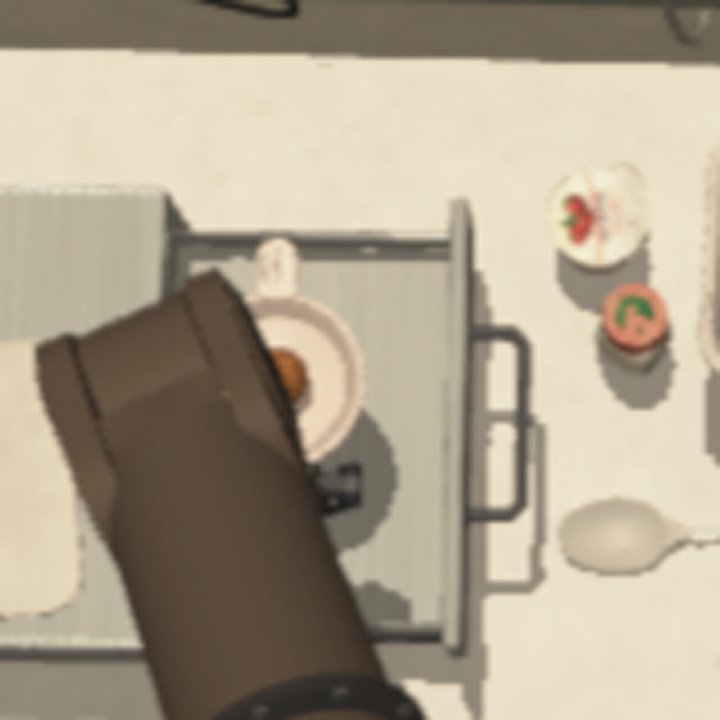

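View pics/s16.png

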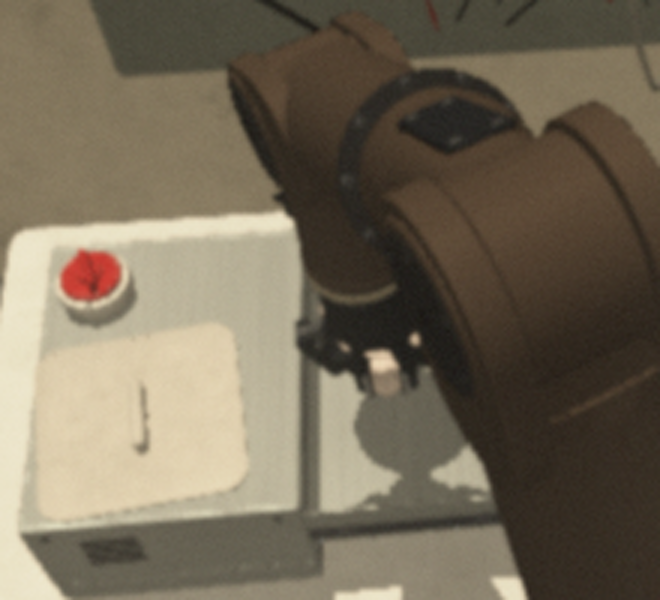

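Call:
send_rows([
  {"x": 0, "y": -0.0005, "z": 0, "rx": 0, "ry": 0, "rz": 0},
  {"x": 0, "y": -0.0015, "z": 0, "rx": 0, "ry": 0, "rz": 0},
  {"x": 0, "y": -0.0025, "z": 0, "rx": 0, "ry": 0, "rz": 0},
  {"x": 0, "y": -0.0035, "z": 0, "rx": 0, "ry": 0, "rz": 0},
  {"x": 0, "y": -0.0045, "z": 0, "rx": 0, "ry": 0, "rz": 0},
])

```text
time: 16.77
ee_pos: [0.4973, 0.1769, 0.1851]
orientation: [[-1.0, -0.021, -0.0], [-0.021, 1.0, -0.0], [0.0, -0.0, -1.0]]
wrist_force: [-1.1, 0.2, -1.8]
gripper_width: 0.0254
```

Call:
send_rows([
  {"x": 0, "y": -0.0055, "z": 0, "rx": 0, "ry": 0, "rz": 0},
  {"x": 0, "y": -0.006, "z": 0, "rx": 0, "ry": 0, "rz": 0},
  {"x": 0, "y": -0.0065, "z": 0, "rx": 0, "ry": 0, "rz": 0},
  {"x": 0, "y": -0.007, "z": 0, "rx": 0, "ry": 0, "rz": 0},
  {"x": 0, "y": -0.007, "z": 0, "rx": 0, "ry": 0, "rz": 0},
])

```text
time: 17.18
ee_pos: [0.498, 0.1443, 0.1852]
orientation: [[-1.0, -0.021, 0.0], [-0.021, 1.0, -0.0], [-0.0, -0.0, -1.0]]
wrist_force: [-0.2, 0.0, -1.9]
gripper_width: 0.0257
```

Call:
send_rows([
  {"x": 0, "y": -0.007, "z": 0, "rx": 0, "ry": 0, "rz": 0},
  {"x": 0, "y": -0.007, "z": 0, "rx": 0, "ry": 0, "rz": 0},
  {"x": 0, "y": -0.007, "z": 0, "rx": 0, "ry": 0, "rz": 0},
  {"x": 0, "y": -0.007, "z": 0, "rx": 0, "ry": 0, "rz": 0},
  {"x": 0, "y": -0.007, "z": 0, "rx": 0, "ry": 0, "rz": 0},
])

```text
time: 17.6
ee_pos: [0.4988, 0.1096, 0.1851]
orientation: [[-1.0, -0.021, 0.0], [-0.021, 1.0, 0.0], [-0.0, 0.0, -1.0]]
wrist_force: [-0.2, 0.7, -2.2]
gripper_width: 0.0258
```

Call:
send_rows([
  {"x": 0, "y": -0.007, "z": 0, "rx": 0, "ry": 0, "rz": 0},
  {"x": 0, "y": -0.007, "z": 0, "rx": 0, "ry": 0, "rz": 0},
  {"x": 0, "y": -0.007, "z": 0, "rx": 0, "ry": 0, "rz": 0},
  {"x": 0, "y": -0.007, "z": 0, "rx": 0, "ry": 0, "rz": 0},
  {"x": 0, "y": -0.007, "z": 0, "rx": 0, "ry": 0, "rz": 0},
])

```text
time: 18.02
ee_pos: [0.4995, 0.0746, 0.1851]
orientation: [[-1.0, -0.021, 0.0], [-0.021, 1.0, 0.0], [-0.0, 0.0, -1.0]]
wrist_force: [0.6, 0.2, -2.7]
gripper_width: 0.0251
```

Call:
send_rows([
  {"x": 0, "y": -0.007, "z": 0, "rx": 0, "ry": 0, "rz": 0},
  {"x": 0, "y": -0.007, "z": 0, "rx": 0, "ry": 0, "rz": 0},
  {"x": 0, "y": -0.007, "z": 0, "rx": 0, "ry": 0, "rz": 0},
  {"x": 0, "y": -0.007, "z": 0, "rx": 0, "ry": 0, "rz": 0},
  {"x": 0, "y": -0.007, "z": 0, "rx": 0, "ry": 0, "rz": 0},
])

```text
time: 18.43
ee_pos: [0.5002, 0.0396, 0.1851]
orientation: [[-1.0, -0.021, 0.0], [-0.021, 1.0, 0.0], [-0.0, 0.0, -1.0]]
wrist_force: [0.8, 0.8, -1.1]
gripper_width: 0.0253
```

Call:
send_rows([
  {"x": 0, "y": -0.007, "z": 0, "rx": 0, "ry": 0, "rz": 0},
  {"x": 0, "y": -0.007, "z": 0, "rx": 0, "ry": 0, "rz": 0},
  {"x": 0, "y": -0.007, "z": 0, "rx": 0, "ry": 0, "rz": 0},
  {"x": 0, "y": -0.007, "z": 0, "rx": 0, "ry": 0, "rz": 0},
  {"x": 0, "y": -0.0065, "z": 0, "rx": 0, "ry": 0, "rz": 0},
])

```text
time: 18.85
ee_pos: [0.501, 0.005, 0.1851]
orientation: [[-1.0, -0.021, 0.0], [-0.021, 1.0, -0.0], [-0.0, -0.0, -1.0]]
wrist_force: [-1.0, 0.7, -2.8]
gripper_width: 0.025
```

Call:
send_rows([
  {"x": 0, "y": -0.006, "z": 0, "rx": 0, "ry": 0, "rz": 0},
  {"x": 0, "y": -0.0055, "z": 0, "rx": 0, "ry": 0, "rz": 0},
  {"x": 0, "y": -0.005, "z": 0, "rx": 0, "ry": 0, "rz": 0},
  {"x": 0, "y": -0.004, "z": 0, "rx": 0, "ry": 0, "rz": 0},
  {"x": 0, "y": -0.003, "z": 0, "rx": 0, "ry": 0, "rz": 0},
])

```text
time: 19.27
ee_pos: [0.5015, -0.0182, 0.1851]
orientation: [[-1.0, -0.021, 0.0], [-0.021, 1.0, -0.0], [-0.0, -0.0, -1.0]]
wrist_force: [-0.5, 0.8, -1.5]
gripper_width: 0.0257
```

Call:
send_rows([
  {"x": 0, "y": -0.002, "z": 0, "rx": 0, "ry": 0, "rz": 0},
  {"x": 0, "y": -0.0015, "z": 0, "rx": 0, "ry": 0, "rz": 0},
  {"x": 0, "y": -0.001, "z": 0, "rx": 0, "ry": 0, "rz": 0},
  {"x": 0, "y": -0.0005, "z": 0, "rx": 0, "ry": 0, "rz": 0},
  {"x": 0, "y": 0, "z": 0, "rx": 0, "ry": 0, "rz": 0},
])

```text
time: 19.68
ee_pos: [0.5016, -0.0226, 0.1851]
orientation: [[-1.0, -0.021, -0.0], [-0.021, 1.0, 0.0], [0.0, 0.0, -1.0]]
wrist_force: [0.0, -0.1, -2.1]
gripper_width: 0.0259
```

```bash
python3 - <<'E'
from h import *
p,R=TT(); d=snapshot("wrist"); s=get_state();print(p,s["gripper_width"],s["wrist_force"],s["moment"],np.round(s["qpos"],3))
cv2.imwrite("pics/w17.png",d["img"][:,:,::-1])
cv2.imwrite("pics/t17.png",snapshot("top")["img"][:,:,::-1])
E
```

```text
[ 0.501558   -0.0226151   0.18509524] 0.02542201509504768 [ 0.939676    0.005817   -2.93301203] [ 0.00137934  0.16310703 -0.0022837 ] [-0.155  0.27   0.116  1.921 -0.038  0.952  1.571]
```

View pics/t17.png

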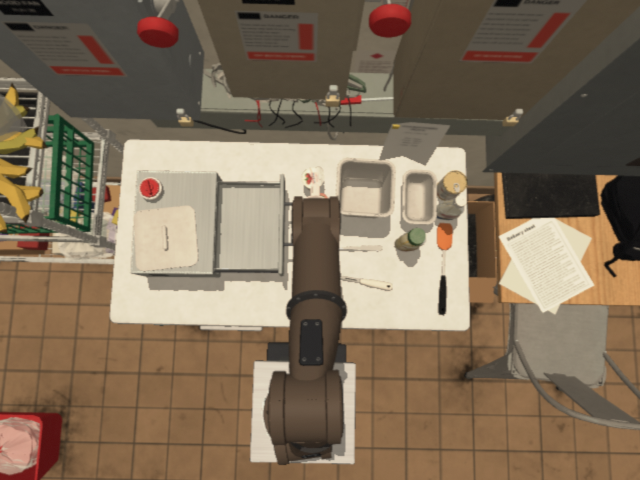

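Call:
send_rows([
  {"x": 0, "y": 0, "z": 0, "rx": 0, "ry": 0, "rz": 0.005},
  {"x": 0, "y": 0, "z": 0, "rx": 0, "ry": 0, "rz": 0.012},
  {"x": 0, "y": 0, "z": 0, "rx": 0, "ry": 0, "rz": 0.02},
  {"x": 0, "y": 0, "z": 0, "rx": 0, "ry": 0, "rz": 0.028},
  {"x": 0, "y": 0, "z": 0, "rx": 0, "ry": 0, "rz": 0.036},
])

```text
time: 20.2
ee_pos: [0.5016, -0.0227, 0.1851]
orientation: [[-0.997, 0.082, 0.0], [0.082, 0.997, 0.0], [-0.0, 0.0, -1.0]]
wrist_force: [0.1, -0.4, -2.4]
gripper_width: 0.0255
```

Call:
send_rows([
  {"x": 0, "y": 0, "z": 0, "rx": 0, "ry": 0, "rz": 0.04},
  {"x": 0, "y": 0, "z": 0, "rx": 0, "ry": 0, "rz": 0.04},
  {"x": 0, "y": 0, "z": 0, "rx": 0, "ry": 0, "rz": 0.04},
  {"x": 0, "y": 0, "z": 0, "rx": 0, "ry": 0, "rz": 0.04},
  {"x": 0, "y": 0, "z": 0, "rx": 0, "ry": 0, "rz": 0.04},
])

```text
time: 20.62
ee_pos: [0.5016, -0.0226, 0.1851]
orientation: [[-0.96, 0.279, 0.0], [0.279, 0.96, 0.0], [-0.0, 0.0, -1.0]]
wrist_force: [-1.4, -0.2, -3.3]
gripper_width: 0.0253
```

Call:
send_rows([
  {"x": 0, "y": 0, "z": 0, "rx": 0, "ry": 0, "rz": 0.04},
  {"x": 0, "y": 0, "z": 0, "rx": 0, "ry": 0, "rz": 0.04},
  {"x": 0, "y": 0, "z": 0, "rx": 0, "ry": 0, "rz": 0.04},
  {"x": 0, "y": 0, "z": 0, "rx": 0, "ry": 0, "rz": 0.04},
  {"x": 0, "y": 0, "z": 0, "rx": 0, "ry": 0, "rz": 0.04},
])

```text
time: 21.03
ee_pos: [0.5016, -0.0226, 0.1851]
orientation: [[-0.886, 0.464, 0.0], [0.464, 0.886, 0.0], [-0.0, 0.0, -1.0]]
wrist_force: [0.2, 0.0, -2.9]
gripper_width: 0.0259
```

Call:
send_rows([
  {"x": 0, "y": 0, "z": 0, "rx": 0, "ry": 0, "rz": 0.04},
  {"x": 0, "y": 0, "z": 0, "rx": 0, "ry": 0, "rz": 0.04},
  {"x": 0, "y": 0, "z": 0, "rx": 0, "ry": 0, "rz": 0.04},
  {"x": 0, "y": 0, "z": 0, "rx": 0, "ry": 0, "rz": 0.04},
  {"x": 0, "y": 0, "z": 0, "rx": 0, "ry": 0, "rz": 0.04},
])

```text
time: 21.45
ee_pos: [0.5016, -0.0226, 0.1851]
orientation: [[-0.776, 0.631, 0.0], [0.631, 0.776, 0.0], [-0.0, 0.0, -1.0]]
wrist_force: [-0.3, -0.0, -1.6]
gripper_width: 0.0253
```

Call:
send_rows([
  {"x": 0, "y": 0, "z": 0, "rx": 0, "ry": 0, "rz": 0.04},
  {"x": 0, "y": 0, "z": 0, "rx": 0, "ry": 0, "rz": 0.04},
  {"x": 0, "y": 0, "z": 0, "rx": 0, "ry": 0, "rz": 0.04},
  {"x": 0, "y": 0, "z": 0, "rx": 0, "ry": 0, "rz": 0.04},
  {"x": 0, "y": 0, "z": 0, "rx": 0, "ry": 0, "rz": 0.04},
])

```text
time: 21.87
ee_pos: [0.5016, -0.0226, 0.1852]
orientation: [[-0.635, 0.773, 0.0], [0.773, 0.635, 0.0], [-0.0, 0.0, -1.0]]
wrist_force: [-0.3, 0.3, -1.3]
gripper_width: 0.0256
```

Call:
send_rows([
  {"x": 0, "y": 0, "z": 0, "rx": 0, "ry": 0, "rz": 0.04},
  {"x": 0, "y": 0, "z": 0, "rx": 0, "ry": 0, "rz": 0.04},
  {"x": 0, "y": 0, "z": 0, "rx": 0, "ry": 0, "rz": 0.04},
  {"x": 0, "y": 0, "z": 0, "rx": 0, "ry": 0, "rz": 0.04},
  {"x": 0, "y": 0, "z": 0, "rx": 0, "ry": 0, "rz": 0.04},
])

```text
time: 22.28
ee_pos: [0.5016, -0.0226, 0.1852]
orientation: [[-0.469, 0.883, 0.0], [0.883, 0.469, 0.0], [0.0, 0.0, -1.0]]
wrist_force: [-0.1, 0.4, -2.6]
gripper_width: 0.0254
```

Call:
send_rows([
  {"x": 0, "y": 0, "z": 0, "rx": 0, "ry": 0, "rz": 0.04},
  {"x": 0, "y": 0, "z": 0, "rx": 0, "ry": 0, "rz": 0.04},
  {"x": 0, "y": 0, "z": 0, "rx": 0, "ry": 0, "rz": 0.04},
  {"x": 0, "y": 0, "z": 0, "rx": 0, "ry": 0, "rz": 0.04},
  {"x": 0, "y": 0, "z": 0, "rx": 0, "ry": 0, "rz": 0.04},
])

```text
time: 22.7
ee_pos: [0.5017, -0.0226, 0.1852]
orientation: [[-0.284, 0.959, 0.0], [0.959, 0.284, 0.0], [0.0, 0.0, -1.0]]
wrist_force: [-0.4, -0.0, -1.5]
gripper_width: 0.025
```

Call:
send_rows([
  {"x": 0, "y": 0, "z": 0, "rx": 0, "ry": 0, "rz": 0.04},
  {"x": 0, "y": 0, "z": 0, "rx": 0, "ry": 0, "rz": 0.04},
  {"x": 0, "y": 0, "z": 0, "rx": 0, "ry": 0, "rz": 0.04},
  {"x": 0, "y": 0, "z": 0, "rx": 0, "ry": 0, "rz": 0.04},
  {"x": 0, "y": 0, "z": 0, "rx": 0, "ry": 0, "rz": 0.04},
])

```text
time: 23.12
ee_pos: [0.5017, -0.0225, 0.1852]
orientation: [[-0.088, 0.996, 0.0], [0.996, 0.088, 0.0], [0.0, 0.0, -1.0]]
wrist_force: [-0.5, -0.2, -1.1]
gripper_width: 0.0255
```

Call:
send_rows([
  {"x": 0, "y": 0, "z": 0, "rx": 0, "ry": 0, "rz": 0.036},
  {"x": 0, "y": 0, "z": 0, "rx": 0, "ry": 0, "rz": 0.028},
  {"x": 0, "y": 0, "z": 0, "rx": 0, "ry": 0, "rz": 0.02},
  {"x": 0, "y": 0, "z": 0, "rx": 0, "ry": 0, "rz": 0.012},
  {"x": 0, "y": 0, "z": 0, "rx": 0, "ry": 0, "rz": 0.004},
])

```text
time: 23.53
ee_pos: [0.5017, -0.0226, 0.1852]
orientation: [[0.01, 1.0, 0.0], [1.0, -0.01, 0.0], [0.0, 0.0, -1.0]]
wrist_force: [-0.3, -0.0, -2.6]
gripper_width: 0.0254
```

```bash
python3 - <<'E'
from h import *
p,R=TT(); d=snapshot("wrist"); s=get_state();print(p,R.round(3),s["gripper_width"],s["wrist_force"],s["moment"],np.round(s["qpos"],3))
cv2.imwrite("pics/w18.png",d["img"][:,:,::-1])
crop(snapshot("top"),"t18.png",260,130,440,310,4)
crop(snapshot("side"),"s18.png",240,140,480,320,3)
E
```

```text
[ 0.50165428 -0.02260664  0.18515916] [[ 0.01  1.    0.  ]
 [ 1.   -0.01  0.  ]
 [ 0.    0.   -1.  ]] 0.02543418691644772 [-0.22424827  1.14739427 -2.0264426 ] [0.15689964 0.04578848 0.0069216 ] [-0.401  0.278  0.426  1.94  -0.14   0.952  0.082]
```

View pics/w18.png

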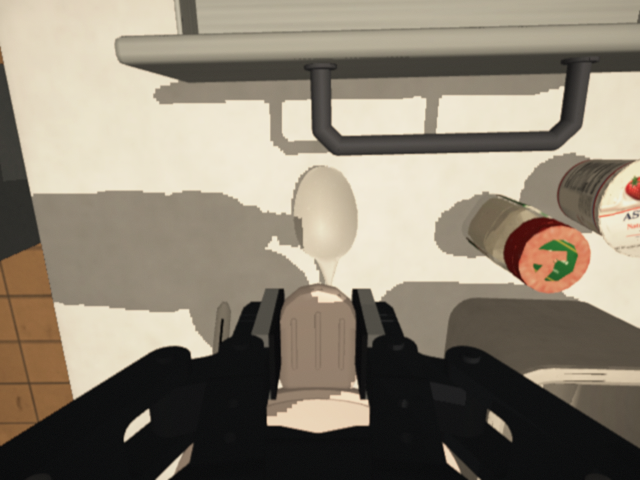

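View pics/t18.png

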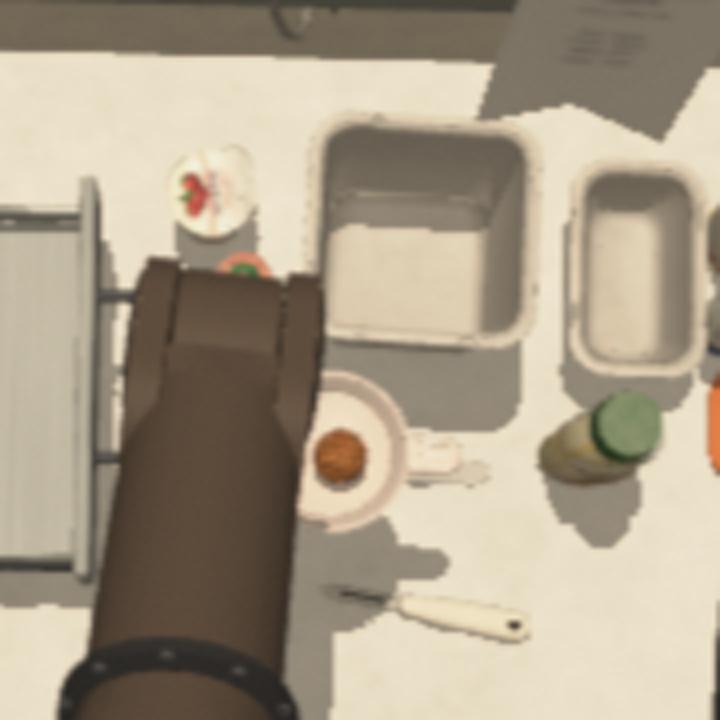

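View pics/s18.png

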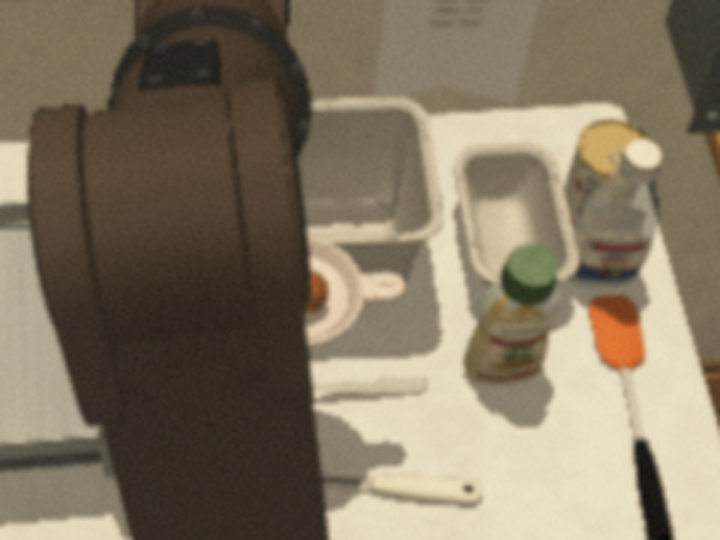

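```bash
python3 - <<'E'
from h import *
t=snapshot("top"); s=snapshot("side")
def tri(u1,v1,u2,v2):
    o1,r1=ray(t,u1,v1);o2,r2=ray(s,u2,v2)
    A=np.c_[r1,-r2]; k=np.linalg.lstsq(A,o2-o1,rcond=None)[0]; a=o1+k[0]*r1;b=o2+k[1]*r2; return (a+b)/2,np.linalg.norm(a-b)
print("ear tip",tri(260+461/4,130+455/4,240+405/3,140+286/3))
print("ear inner R",tri(260+408/4,130+455/4,240+363/3,140+286/3))
hs=cv2.cvtColor(t["img"],cv2.COLOR_RGB2HSV); b=cv2.inRange(hs,(5,120,40),(20,255,220)); b[:225]=0;b[262:]=0;b[:,:335]=0;b[:,360:]=0
n,l,st,ce=cv2.connectedComponentsWithStats(b); i=1+np.argmax(st[1:,4]); print(st[i],ce[i],onz(t,*ce[i],.218))
for n_,u,v,z in [("rim R",408,455,.218),("rim back",352,371,.218),("rim front",345,530,.218),("tip",461,455,.216)]: print(n_,onz(t,260+u/4,130+v/4,z).round(4))
crop(t,"t19.png",320,210,385,270,12)
E
```

```text
ear tip (array([ 0.50295885, -0.19729498,  0.19799544]), np.float64(0.0016010863106940259))
ear inner R (array([ 0.50090168, -0.15852136,  0.20611219]), np.float64(0.0016797868946057336))
[339 238  12  13 122] [344.60655738 243.76229508] [ 0.49812881 -0.10733685  0.218     ]
rim R [ 0.4993 -0.1565  0.218 ]
rim back [ 0.5587 -0.1162  0.218 ]
rim front [ 0.4451 -0.1127  0.218 ]
tip [ 0.5005 -0.1943  0.216 ]
```

View pics/t19.png

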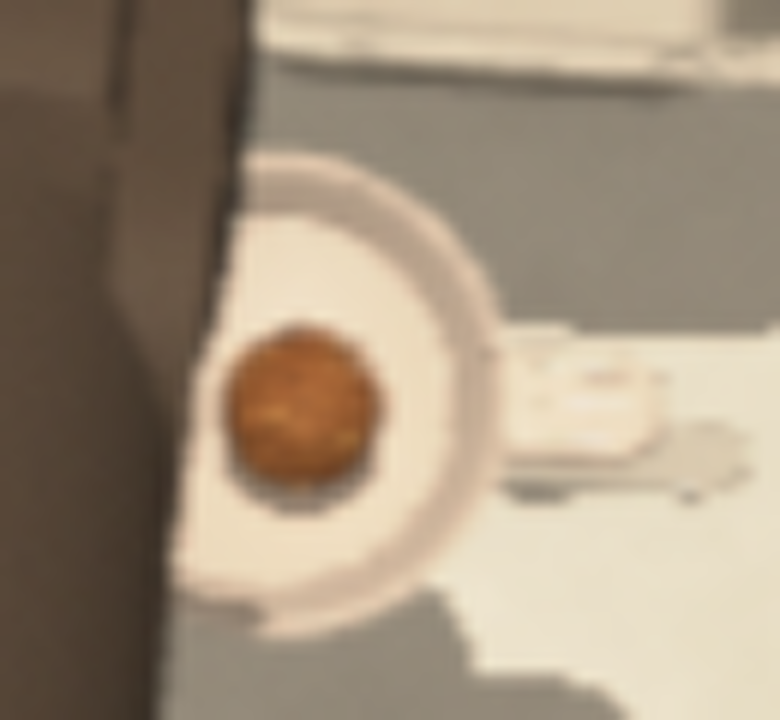

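```bash
python3 - <<'E'
from h import *
t=snapshot("top"); s=snapshot("side")
a=cv2.resize(t["img"][215:275,325:385,::-1],None,fx=6.5,fy=6.5,interpolation=cv2.INTER_NEAREST)
b=cv2.resize(s["img"][210:270,335:395,::-1],None,fx=6.5,fy=6.5,interpolation=cv2.INTER_NEAREST)
cv2.imwrite("pics/ab.png",np.hstack([a,b]))
a=cv2.resize(t["img"][155:225,330:400,::-1],None,fx=5.6,fy=5.6,interpolation=cv2.INTER_NEAREST)
b=cv2.resize(s["img"][165:235,330:400,::-1],None,fx=5.6,fy=5.6,interpolation=cv2.INTER_NEAREST)
cv2.imwrite("pics/pan.png",np.hstack([a,b]))
E
```

```text
(no output)
```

View pics/ab.png

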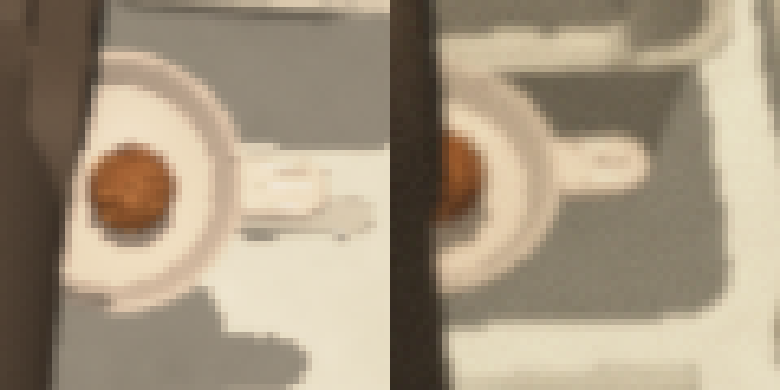

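View pics/pan.png

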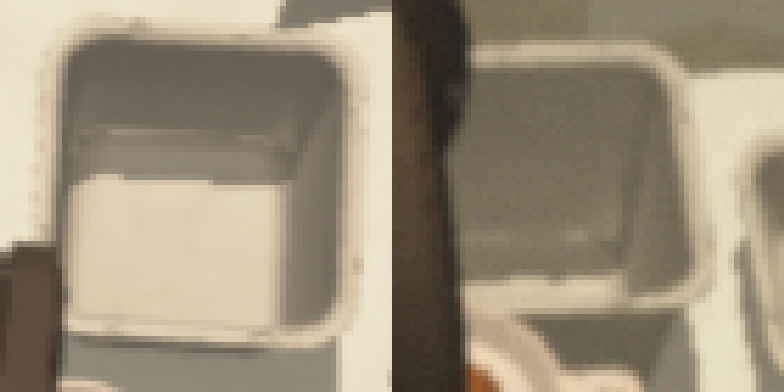

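```bash
python3 - <<'E'
from h import *
t=snapshot("top"); s=snapshot("side")
def tri(a,b):
    o1,r1=ray(t,*a);o2,r2=ray(s,*b)
    k=np.linalg.lstsq(np.c_[r1,-r2],o2-o1,rcond=None)[0]; p=o1+k[0]*r1;q=o2+k[1]*r2; return ((p+q)/2).round(4),np.linalg.norm(p-q).round(4)
A=lambda u,v:(325+u/6.5,215+v/6.5); B=lambda u,v:(335+(u-390)/6.5,210+v/6.5)
print("ear back",tri(A(285,150),B(605,137)))
print("ear tip mid",tri(A(324,182),B(650,163)))
print("rim front",tri(A(125,311),B(455,292)))
print("rim right top",tri(A(240,182),B(563,180)))
# expected projections for level dish vs tilt
c=np.array([.5017,-.0226,.2124]); 
for th in (0,.03,.06,.09):
    f=lambda r,x,h: c+np.array([x,-(r-78)/1000*np.cos(th)-h*np.sin(th),-(r-78)/1000*np.sin(th)+h*np.cos(th)]) if False else c+np.array([x,-((78+r)/1000)*np.cos(th)-h*np.sin(th),-((78+r)/1000)*np.sin(th)+h*np.cos(th)])
    for nm,P in (("earback",f(75,.014,.0045)),("tip",f(94,0,.0)),("rimfront",f(0,-.0575,.0055))):
        print(th,nm,P.round(4),np.round(proj(t,P),1),np.round(proj(s,P),1))
print("obs earback",A(285,150),B(605,137),"tip",A(324,182),B(650,163),"rimfront",A(125,311),B(455,292))
# pan checks: rim top z .15
C=lambda u,v:(330+u/5.6,155+v/5.6); D=lambda u,v:(330+(u-392)/5.6,165+v/5.6)
print("pan FR",tri(C(352,335),D(705,290)),"BR",tri(C(362,30),D(675,52)))
E
```

```text
ear back (array([ 0.519 , -0.18  ,  0.1969]), np.float64(0.0038))
ear tip mid (array([ 0.5053, -0.1971,  0.1958]), np.float64(0.0031))
rim front (array([ 0.4453, -0.1088,  0.2042]), np.float64(0.0019))
rim right top (array([ 0.5056, -0.1612,  0.1873]), np.float64(0.004))
0 earback [ 0.5157 -0.1756  0.2169] [368.7 238.2] [366.6 228. ]
0 tip [ 0.5017 -0.1946  0.2124] [375.2 243.5] [374.3 232.8]
0 rimfront [ 0.4442 -0.1006  0.2179] [341.9 262.7] [341.8 252.7]
0.03 earback [ 0.5157 -0.1757  0.2123] [368.6 238.5] [366.5 229. ]
0.03 tip [ 0.5017 -0.1945  0.2072] [375.  243.8] [374.1 233.9]
0.03 rimfront [ 0.4442 -0.1007  0.2156] [341.9 262.8] [341.8 253.2]
0.06 earback [ 0.5157 -0.1756  0.2077] [368.4 238.7] [366.3 229.9]
0.06 tip [ 0.5017 -0.1943  0.2021] [374.7 244. ] [373.8 235. ]
0.06 rimfront [ 0.4442 -0.1008  0.2132] [341.9 262.9] [341.8 253.7]
0.09 earback [ 0.5157 -0.1754  0.2031] [368.1 239. ] [366.1 230.9]
0.09 tip [ 0.5017 -0.1939  0.1969] [374.3 244.3] [373.5 236. ]
0.09 rimfront [ 0.4442 -0.1008  0.2109] [341.9 263. ] [341.7 254.1]
obs earback (368.84615384615387, 238.07692307692307) (368.0769230769231, 231.07692307692307) tip (374.84615384615387, 243.0) (375.0, 235.07692307692307) rimfront (344.2307692307692, 262.84615384615387) (345.0, 254.9230769230769)
pan FR (array([ 0.6008, -0.2537,  0.1399]), np.float64(0.0051)) BR (array([ 0.7775, -0.2661,  0.1176]), np.float64(0.0011))
```

Call:
send_rows([
  {"x": 0, "y": 0, "z": 0, "rx": 0, "ry": -0.002, "rz": 0},
  {"x": 0, "y": 0, "z": 0, "rx": 0, "ry": -0.003, "rz": 0},
  {"x": 0, "y": 0, "z": 0, "rx": 0, "ry": -0.003, "rz": 0},
  {"x": 0, "y": 0, "z": 0, "rx": 0, "ry": -0.003, "rz": 0},
  {"x": 0, "y": 0, "z": 0, "rx": 0, "ry": -0.003, "rz": 0},
])

```text
time: 24.4
ee_pos: [0.5015, -0.0227, 0.1851]
orientation: [[0.009, 1.0, -0.0], [1.0, -0.009, -0.014], [-0.014, -0.0, -1.0]]
wrist_force: [0.5, 0.7, -2.1]
gripper_width: 0.0256
```

Call:
send_rows([
  {"x": 0, "y": 0, "z": 0, "rx": 0, "ry": -0.003, "rz": 0},
  {"x": 0, "y": 0, "z": 0, "rx": 0, "ry": -0.003, "rz": 0},
  {"x": 0, "y": 0, "z": 0, "rx": 0, "ry": -0.003, "rz": 0},
  {"x": 0, "y": 0, "z": 0, "rx": 0, "ry": -0.002, "rz": 0},
  {"x": 0, "y": 0, "z": 0, "rx": 0, "ry": 0, "rz": 0},
])

```text
time: 24.82
ee_pos: [0.5016, -0.0226, 0.1851]
orientation: [[0.009, 1.0, -0.0], [1.0, -0.009, -0.025], [-0.025, -0.0, -1.0]]
wrist_force: [-0.3, 0.4, -2.5]
gripper_width: 0.0252
```

Call:
send_rows([
  {"x": 0, "y": 0, "z": 0, "rx": 0, "ry": 0, "rz": 0},
  {"x": 0, "y": 0, "z": 0, "rx": 0, "ry": 0, "rz": 0},
  {"x": 0, "y": 0, "z": 0, "rx": 0, "ry": 0, "rz": 0},
  {"x": 0, "y": 0, "z": 0, "rx": 0, "ry": 0, "rz": 0},
  {"x": 0, "y": 0, "z": 0, "rx": 0, "ry": 0, "rz": 0},
])

```text
time: 25.23
ee_pos: [0.5016, -0.0227, 0.1851]
orientation: [[0.009, 1.0, -0.0], [1.0, -0.009, -0.025], [-0.025, 0.0, -1.0]]
wrist_force: [-0.2, 0.0, -1.6]
gripper_width: 0.0255
```

Call:
send_rows([
  {"x": 0, "y": 0, "z": 0, "rx": 0, "ry": 0, "rz": 0},
  {"x": 0, "y": 0, "z": 0, "rx": 0, "ry": 0, "rz": 0},
  {"x": 0, "y": 0, "z": 0, "rx": 0, "ry": 0, "rz": 0},
  {"x": 0, "y": 0, "z": 0, "rx": 0, "ry": 0, "rz": 0},
  {"x": 0, "y": 0, "z": 0, "rx": 0, "ry": 0, "rz": 0},
])

```text
time: 25.65
ee_pos: [0.5015, -0.0227, 0.1851]
orientation: [[0.009, 1.0, -0.0], [1.0, -0.009, -0.025], [-0.025, 0.0, -1.0]]
wrist_force: [-1.1, -0.2, -2.0]
gripper_width: 0.0254
```

```bash
python3 - <<'E'
from h import *
p,R=TT();st_=get_state();print(p,R.round(3),st_["gripper_width"],st_["wrist_force"])
t=snapshot("top"); s=snapshot("side")
def ball(t):
    hs=cv2.cvtColor(t["img"],cv2.COLOR_RGB2HSV); b=cv2.inRange(hs,(5,120,40),(20,255,220)); b[:225]=0;b[262:]=0;b[:,:335]=0;b[:,360:]=0
    n,l,st,ce=cv2.connectedComponentsWithStats(b); i=1+np.argmax(st[1:,4]); return ce[i]
c=ball(t);print(c,onz(t,*c,.212)); print(ball(snapshot("top")))
a=cv2.resize(t["img"][215:275,325:385,::-1],None,fx=6.5,fy=6.5,interpolation=cv2.INTER_NEAREST)
b=cv2.resize(s["img"][210:270,335:395,::-1],None,fx=6.5,fy=6.5,interpolation=cv2.INTER_NEAREST)
cv2.imwrite("pics/ab2.png",np.hstack([a,b]))
E
```

```text
[ 0.50154622 -0.02271328  0.18510926] [[ 0.009  1.    -0.   ]
 [ 1.    -0.009 -0.025]
 [-0.025  0.    -1.   ]] 0.025374581381690738 [-1.0531306  -0.22990305 -2.0421647 ]
[344.136 243.48 ] [ 0.49974696 -0.10636279  0.212     ]
[344.11290323 243.41129032]
```

View pics/ab2.png

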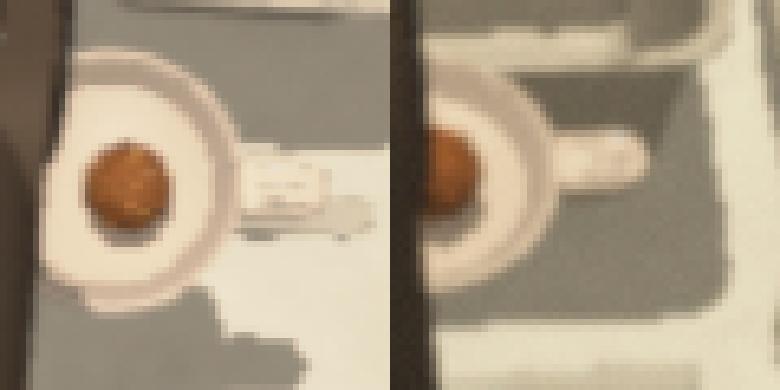

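```bash
python3 - <<'E'
from rig import *
print(job_done())
E
```

```text
the job is handed in; nothing more can be done
None
```

I pulled the drawer to its stop, lifted the dish out by its near ear, and turned it a quarter turn so the free ear points right. I handed the job in at about 26 s, still holding the dish. `job_done()` gives no verdict, so what follows is from my own measurements.

**Last checks:**
- **Dish position:** the centre is at about x 0.50, y −0.10, z 0.20. The free ear is within about 0.01 rad of straight right by the tool's pose.
- **Ball:** it lies about 5–6 mm from the dish's axis, toward the free ear. It did not move between the last two pictures.
- **Grip:** the jaws hold the ear at 25 mm opening, and the wrist carries about 2–2.5 N, the weight of the dish and ball.
- **Drawer:** I did not measure the joint itself. I took the stop from the pull force jumping to 13 N after about 175 mm of travel. The top view still shows it open after the lift.
- **Bystanders:** they look undisturbed in the pictures, but I did not measure them.

**What disagreed or failed:**
- **Fingertips:** they sit about 37 mm farther back than `tcp_to_tips` says. My first close on the drawer handle shut above the bar without touching anything. I measured the tips from the wrist image and grasped about 38 mm lower.
- **Jaw reading:** it came out low on both grips, 9 mm on the 10 mm bar and 25 mm on the 28 mm ear.
- **Tilt:** I could measure the dish's tilt only roughly, at 0.03 ± 0.03 rad of droop toward the free ear. I took out 0.025 rad before handing in. The triangulated heights themselves scattered, and a check on the tall pan came out 10–30 mm low.

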